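# Pack plates up to the height gauge

### The job

Build up the packing to the red mark of the height gauge: lay plates from the sloping rack, one on another, flat, square and centred, on the block that already stands in the yellow outline, and stop when the top of the stack meets the mark; then swing the gauge arm over the stack as far as it goes, and let go. Put the plates down rather than dropping them, and leave the plates you do not need in the rack, and the two blocks and the things standing around where they are.

Things in the scene. Friction and masses are not known exactly. Their poses are not given: they have to be found in the camera images.
- plate1: bare aluminium packing plate, 110 (x) x 50 (y) x 20 (z) mm, about 0.3 kg, one of three alike side by side on the sloping rack. Origin: centre of its underside; z out of its upper face, x along its length. In the rack it lies on a 30 degree slope, +x downhill, its lower end against the lip; it can be gripped across its 50 mm width with the tool square to its face
- plate2: bare aluminium packing plate, 110 (x) x 50 (y) x 20 (z) mm, about 0.3 kg, one of three alike side by side on the sloping rack. Origin: centre of its underside; z out of its upper face, x along its length. In the rack it lies on a 30 degree slope, +x downhill, its lower end against the lip; it can be gripped across its 50 mm width with the tool square to its face
- plate3: bare aluminium packing plate, 110 (x) x 50 (y) x 20 (z) mm, about 0.3 kg, one of three alike side by side on the sloping rack. Origin: centre of its underside; z out of its upper face, x along its length. In the rack it lies on a 30 degree slope, +x downhill, its lower end against the lip; it can be gripped across its 50 mm width with the tool square to its face
- rack: fixed sloping plywood rack, board 150 mm along the slope and 300 mm wide, with a steel lip 12 mm proud along its lower edge. Origin on the table under the middle; +x is horizontal towards the low side, y along its width. The board falls 30 degrees towards +x; its upper face passes 70 mm above the origin. Plates lie 92 mm apart along y (gaps of 42 mm)
- gauge: fixed height gauge. Origin on the table at the centre of the 128 x 68 mm yellow outline (the seat, painted on the table); x along the outline, towards a white post of 18 mm diameter that stands 100 mm from the origin on a 45 x 70 x 10 mm foot. A red ring on the post, its middle 60 mm above the table, is the mark that the top of the stack must meet
- seat (a point): centre of the yellow outline, on the table (same as the gauge's origin)
- pointer (a joint): swing of the blue gauge arm about its upright pivot on the post, rad; grows counter-clockwise seen from above. Starts at 0.25 to 0.7; the stop at 2.0 has it over the stack, pointing along the gauge's -x. Stays where left (friction 0.04 N m). Arm 18 mm wide, 8 mm thick, 96 mm from pivot to tip; underside 63 mm above the table, so it clears a right stack by 3 mm and a taller one blocks it
- pointer_knob (a point): point on the axis of the black upright grip (18 mm diameter, from 71 to 113 mm above the table) on the gauge arm, 70 mm from the pivot; the point is 92 mm above the table
- pointer_pivot (a point): the arm's pivot on the post, at the height of the arm's underside; its turning axis is vertical. Nothing there stands higher than 75 mm above the table
- thin_block: yellow steel block, 120 (x) x 56 (y) x 20 (z) mm, 0.5 kg. Origin: centre of its underside. Either this one or the blue one stands in the yellow outline as the bottom of the stack; the other is spare and stands beyond the post, on the gauge's +x side
- thick_block: blue steel block, 120 (x) x 56 (y) x 40 (z) mm, 0.9 kg. Origin: centre of its underside. See the yellow block
- bolt_jar: glass jar with steel lid, 60 mm diameter, 80 mm high, bystander; origin at its foot
- cup: clear plastic cup, 70 mm diameter, 85 mm high, bystander; origin at its foot
- rod_tin: green tin, 60 mm diameter, 140 mm high, bystander; origin at its foot
Things that resemble listed ones, but are neither listed nor needed, are in the scene too. What is shaped like the plate2 but green or pink is not meant.

How it is judged:
By the outcome, as a careful person would: the job done as asked, in the order asked, and still so for the second after the job is handed in, with the robot touching nothing.
It also fails if it takes over 72 s, if anything falls off the work surface, if the arm or the gripper's body presses on something with over 40 N, if the wrist force passes 120 N, or if a joint passes its speed limit or range.

### The arm

A 6-joint arm with a two-finger parallel gripper is mounted at the origin on the work surface. World frame = base frame: x ahead of the robot, y to its left, z up, the work surface at z = 0. Lengths are in m, angles in rad, forces in N, time in s.
With the tool pointing down it reaches from about 0.3 to 0.875 m from the base axis. Payload 6.4 kg.
Tool frame: the origin (TCP) lies midway between the tips of the shut fingers; the grasp point (between the pads) lies ctrl.grip_point_offset behind it (ctrl.grip_point_offset is the distance from the TCP to the grasp point, in m); z points along the fingers, y is the direction in which the jaws open and shut (so a half turn about z gives the same grasp; the last joint's range is limited). The gripper opens to 85 mm and grips with 20 to 120 N. Pads are 22 mm wide; open, the fingers measure 114 mm over their backs; the gripper's body (76 mm by 85 mm) begins 54 mm behind the grasp point. The pads swing forward as they close: fully open they stand 13 mm farther back than shut.
Start: joints at [0.938, 0.181, 1.607, -0, 1.354, -0.206], TCP at [0.238, 0.523, 0.231] pointing down, gripper open.
Joint ranges: [-2.99, 2.99], [-0.89, 2.07], [0.3, 2.58], [-1.14, 4.28], [0, 2.63], [-3.12, 3.12]. Speed limits (rad/s): [2.57, 2.57, 3.01, 3.14, 3.14, 3.14].

### API

Orientations are given as a unit quaternion [w, x, y, z].
In Python, from bench import ctrl, viewer gives the robot as it stands.
- The arm moves only by the shell command python3 -m handwheel 'ROWS' [OPENING]. ROWS is JSON, a list of rows, each an object with "travel": the shift along the tool's x, y, z as a fraction of full scale, a list of three; "dr": the turn, a rotation vector about the tool's x, y, z as a fraction of full scale, a list of three. A call has 1 to 20 rows; each row shifts and turns the pose as measured when the row begins, along the tool's axes as they then stand; what a row does not reach is not made up. Full scale, the value 1, is 150 mm for a shift and 30 degrees for a turn. A row lasts 1/12 s, in which the tool goes at most 41.7 mm and 7.16 degrees, less where a joint would pass 70% of its speed; a pose out of reach is approached as far as the arm can. A call with a number of a shift or a turn outside -1 to 1 is refused whole. A call with a gripper value outside its range is refused whole. OPENING is the opening, from -1 (shut) to 1 (fully open), set as the call begins (- or left out, the last holds). The fingers move at their own pace and stop on an object; the grip force is fixed at half the most. Time passes only in rows, so rows that do not move let the fingers close. It gives the time, the measured TCP pose, the force and the opening at its end, in the units of the state.
- ctrl.get_obs(): the state, without advancing time (a new reading comes with each control period).
- viewer.camera(name): name is "scene" or "side" or "wrist"; returns the picture (420x560x3 uint8, red, green, blue); there is no depth.
- viewer.get_calibration(name): a dict with "camera_matrix" (3x3 intrinsics, pixels), "R" (3x3) and "t" (3): a world point X has camera coordinates R X + t. Camera axes: x right, y down, z forward; pixel columns grow to the right and rows downward; lengths in m; the calibration is good to about 2 mm. A picture is of the moment at which its call begins: read the wrist's pose just before it. get_calibration takes no time and is no camera call; for the wrist camera it gives the pose at the moment of the call.
- ctrl.hand_in(): hands the job in, once; it reports no verdict.
The state is a dict: "time_s": time; "q": joint angles; "dq": joint speeds; "joint_efforts": joint torques, N m; "eef_pos": TCP position; "eef_rot": TCP orientation; "wrist_force": force on the tool from outside, world axes, zero at the start; "torque": the same for the moment, N m; "opening": opening from 0.0 (shut) to 1.0 (fully open).
Only numpy, scipy, OpenCV 4.12 (cv2) and the standard library are available. Lean on these libraries where they do the work, as an engineer would, in place of code of your own. Each camera call takes 0.05 s, during which the arm holds its last target. There are 200 camera calls.

## Working session

There is one attempt and no reset: what is moved stays moved. The work goes in short steps, Python scripts to look and compute and a shell command to move; the robot and the scene stay as the last step left them, time stands still between calls to the robot, and variables do not carry over. Pictures are saved under pics/ and viewed, about 8 in all and at most 12, crops included, and the job is handed in when it is done.

```bash
ls; mkdir -p pics
python3 - <<'E'
from bench import ctrl, viewer
import cv2, numpy as np
for n in ("scene","side"):
    im=viewer.camera(n); np.save(f"pics/{n}0.npy",im); cv2.imwrite(f"pics/{n}0.png",im[:,:,::-1])
    print(viewer.get_calibration(n))
print(ctrl.get_obs(), ctrl.grip_point_offset)
E
```

```text
pics
{'camera_matrix': array([[491.92373282,   0.        , 275.37069242],
       [  0.        , 491.92373282, 208.55707053],
       [  0.        ,   0.        ,   1.        ]]), 'R': array([[-0.33262146,  0.94300798, -0.00994554],
       [ 0.57206271,  0.1933736 , -0.79708902],
       [-0.7497381 , -0.27081839, -0.60377991]]), 't': array([ 0.27451013, -0.20674888,  1.68081071])}
{'camera_matrix': array([[488.76756348,   0.        , 279.24626484],
       [  0.        , 488.76756348, 213.40909645],
       [  0.        ,   0.        ,   1.        ]]), 'R': array([[ 0.7881632 , -0.61545512, -0.0037089 ],
       [-0.44537306, -0.56617311, -0.69360713],
       [ 0.42478418,  0.54832746, -0.72034394]]), 't': array([-0.47507555,  0.25759675,  1.03433522])}
{'time_s': 0.1, 'q': array([ 9.37688931e-01,  1.81465056e-01,  1.60792337e+00, -2.84182260e-05,
        1.35376302e+00, -2.06313566e-01]), 'dq': array([-0.00023561, -0.00050609, -0.00270223,  0.00032868, -0.00139066,
        0.00091644]), 'joint_efforts': array([ 2.23220122e-03, -4.45873976e+01, -3.52242279e+01, -1.65140286e-04,
        4.06962048e-03, -2.16488093e-05]), 'eef_pos': array([0.23772448, 0.52301443, 0.23046775]), 'eef_rot': array([-3.04932191e-04,  2.11777913e-01,  9.77317506e-01, -7.17404654e-04]), 'wrist_force': array([0.82759211, 1.51946889, 0.42208709]), 'torque': array([-0.05511233,  0.03083723,  0.05532475]), 'opening': 0.9976957585244867} 0.0187
```

View pics/scene0.png

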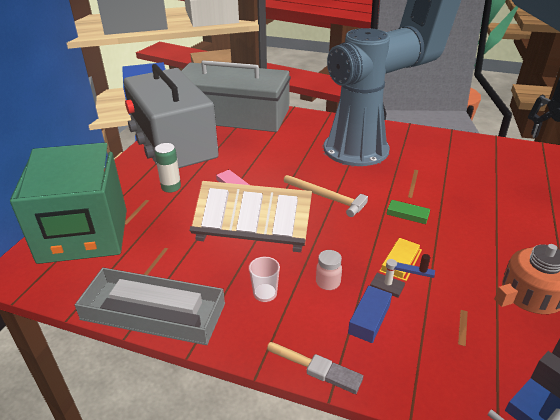

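View pics/side0.png

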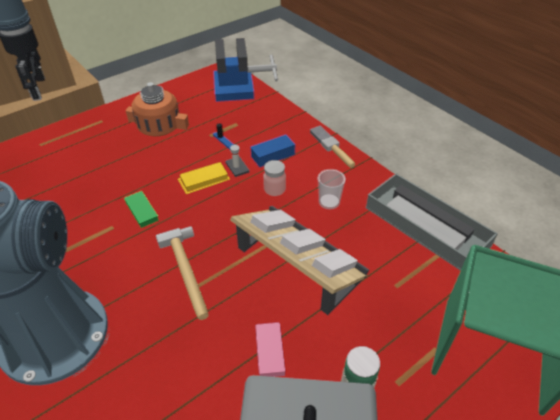

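The scene view shows the yellow block near (400,258) by the white post (392,270), with the blue block beyond it at (370,312). The thin block is therefore the base: 20 + 2×20 = 60 mm, so I need two plates. The rack plates are at (212,210), (248,213) and (285,216). The green plate (408,211) and the pink one (232,178) are decoys. Next I'll triangulate roughly.

```bash
cat > h.py <<'E'
import numpy as np, cv2
from bench import ctrl, viewer
from scipy.spatial.transform import Rotation as Ro
def ray(c,uv):
    R,t=np.array(c["R"]),np.array(c["t"]); o=-R.T@t
    d=R.T@np.linalg.inv(c["camera_matrix"])@np.array([uv[0],uv[1],1.]); return o,d/np.linalg.norm(d)
def onz(c,uv,z):
    o,d=ray(c,uv); return o+d*(z-o[2])/d[2]
def tri(rs):
    A=sum(np.eye(3)-np.outer(d,d) for o,d in rs); b=sum((np.eye(3)-np.outer(d,d))@o for o,d in rs)
    X=np.linalg.solve(A,b); return X,[np.linalg.norm((np.eye(3)-np.outer(d,d))@(X-o)) for o,d in rs]
def proj(c,X):
    p=c["camera_matrix"]@(c["R"]@np.array(X)+c["t"]); return p[:2]/p[2]
def blobs(im,lo,hi,roi=None,amin=30):
    h=cv2.cvtColor(im,cv2.COLOR_RGB2HSV); m=cv2.inRange(h,np.array(lo),np.array(hi))
    if roi: k=np.zeros_like(m); x0,y0,x1,y1=roi; k[y0:y1,x0:x1]=1; m=m*k
    cs,_=cv2.findContours(m,cv2.RETR_EXTERNAL,cv2.CHAIN_APPROX_NONE)
    out=[]
    for c in cs:
        if cv2.contourArea(c)<amin: continue
        M=cv2.moments(c); out.append((cv2.contourArea(c),(M['m10']/M['m00'],M['m01']/M['m00']),cv2.minAreaRect(c),c))
    return sorted(out,key=lambda b:-b[0])
def tool(): 
    o=ctrl.get_obs(); q=o["eef_rot"]; return o["eef_pos"],Ro.from_quat(np.r_[q[1:],q[0]])
E
python3 - <<'E'
from h import *
S,D=np.load("pics/scene0.npy"),np.load("pics/side0.npy"); cs,cd=viewer.get_calibration("scene"),viewer.get_calibration("side")
def show(n,im,lo,hi,roi):
    for a,c,r,k in blobs(im,lo,hi,roi): print(n,int(a),np.round(c,1),cv2.boxPoints(r).round(0).tolist())
show("plS",S,(0,0,225),(180,40,255),(180,170,320,250))
show("plD",D,(0,0,170),(180,45,255),(225,195,375,290))
show("yeS",S,(20,150,120),(35,255,255),(370,230,440,290))
show("yeD",D,(20,150,120),(35,255,255),(170,150,240,200))
show("blS",S,(105,120,40),(125,255,255),(340,240,450,350))
show("blD",D,(105,120,40),(125,255,255),(205,120,310,170))
show("knS",S,(0,0,0),(180,120,60),(410,245,440,280)); show("knD",D,(0,0,0),(180,120,60),(205,115,235,145))
a=cv2.resize(S[160:260,180:330],None,fx=5,fy=5,interpolation=2); b=cv2.resize(S[220:340,340:450],None,fx=4.166,fy=4.166,interpolation=2)
cv2.imwrite("pics/c1.png",a[:,:,::-1])
c=cv2.resize(D[110:210,165:305],None,fx=5,fy=5,interpolation=2)
d=cv2.resize(S[230:345,340:440],None,fx=3,fy=3,interpolation=2)
cv2.imwrite("pics/c2.png",c[:,:,::-1])
E
```

```text
plS 706 [284.8 214.8] [[272.0, 233.0], [278.0, 193.0], [298.0, 196.0], [292.0, 236.0]]
plS 680 [249.1 211.3] [[236.0, 229.0], [242.0, 190.0], [262.0, 193.0], [256.0, 232.0]]
plS 658 [214.3 207.6] [[201.0, 225.0], [207.0, 186.0], [227.0, 190.0], [221.0, 228.0]]
plS 51 [268.2 213.4] [[264.0, 233.0], [271.0, 192.0], [273.0, 192.0], [266.0, 233.0]]
plS 50 [233.9 209.8] [[229.0, 229.0], [237.0, 189.0], [239.0, 189.0], [231.0, 229.0]]
plD 507 [332.8 258.8] [[299.0, 259.0], [350.0, 242.0], [357.0, 262.0], [305.0, 279.0]]
plD 426 [301.  237.2] [[268.0, 237.0], [320.0, 224.0], [324.0, 240.0], [272.0, 253.0]]
plD 339 [272.6 217.3] [[252.0, 214.0], [291.0, 207.0], [293.0, 220.0], [254.0, 228.0]]
plD 149 [329.1 200.4] [[321.0, 195.0], [337.0, 195.0], [337.0, 206.0], [321.0, 206.0]]
yeS 520 [402.4 252.2] [[379.0, 270.0], [401.0, 234.0], [423.0, 248.0], [401.0, 284.0]]
yeS 55 [398.8 273.7] [[393.0, 276.0], [395.0, 269.0], [409.0, 273.0], [407.0, 280.0]]
yeD 788 [202.9 177.2] [[177.0, 175.0], [222.0, 160.0], [229.0, 179.0], [184.0, 194.0]]
blS 1078 [371.4 308.8] [[347.0, 327.0], [367.0, 283.0], [393.0, 294.0], [373.0, 339.0]]
blS 81 [407.7 267. ] [[396.0, 267.0], [397.0, 262.0], [420.0, 267.0], [419.0, 272.0]]
blD 718 [272.7 149.8] [[249.0, 148.0], [289.0, 134.0], [296.0, 153.0], [256.0, 167.0]]
blD 59 [223.2 140.2] [[213.0, 135.0], [216.0, 131.0], [231.0, 144.0], [228.0, 147.0]]
knD 31 [219.3 130.7] [[217.0, 125.0], [221.0, 125.0], [221.0, 136.0], [217.0, 136.0]]
```

View pics/c2.png

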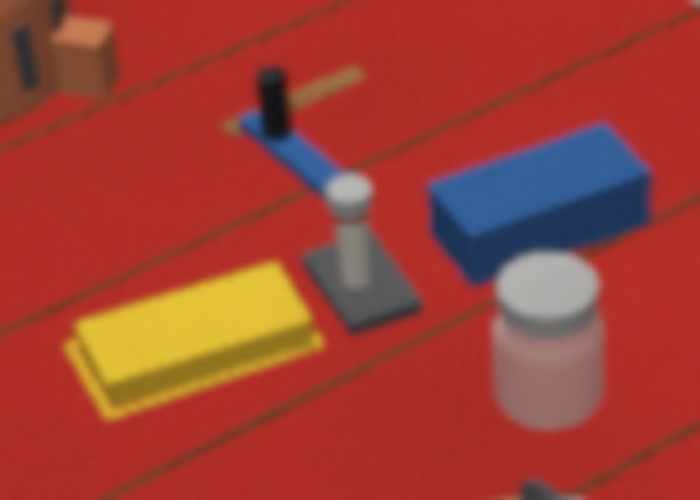

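The crop shows the yellow block (top centre about crop (197,322)) in its outline, the post at (350,230), the knob at (273,100) and the blue block as the spare. Now the coarse positions.

Run:
```python
from h import *
cs,cd=viewer.get_calibration("scene"),viewer.get_calibration("side")
# side: top-face centres; plates ordered
for s,d in (((284.8,214.8),(272.6,220)),((249.1,211.3),(301.5,240.5)),((214.3,207.6),(335,262))): print("plate",*[np.round(v,4) for v in tri([ray(cs,s),ray(cd,d)])])
f=lambda x,y:(165+x/5,110+y/5)
print("yblock top",onz(cd,f(197,322),.02))
cor=[f(75,325),f(278,262),f(313,322),f(110,383)]
P=[onz(cd,c,.02) for c in cor]; print(np.round(P,4), np.mean(P,0))
v=(P[1]-P[0]+P[2]-P[3]); print("yaw",np.degrees(np.arctan2(v[1],v[0])),np.linalg.norm(v)/2)
print("knob",onz(cd,f(273,75),.113), "post foot",onz(cd,f(355,287),.01))
print("jar",onz(cd,f(547,287),.08),"cup",onz(cd,(331,185),.085))
for b in ([(272,233),(278,193)],[(236,229),(242,190)],[(201,225),(207,186)]):
  a=[onz(cs,p,z) for p,z in zip(b,(.05,.105))]; print(np.degrees(np.arctan2(*(a[0]-a[1])[[1,0]])))
p,R=tool(); print(p,R.as_matrix().round(3)); c=viewer.get_calibration("wrist"); print(c)
print("cam in tool",R.inv().apply(-c["R"].T@c["t"]-p), (c["R"]@R.as_matrix()).round(3))
```

```text
plate [ 0.5227 -0.0791  0.077 ] [0.0012 0.0012]
plate [ 0.5366 -0.1711  0.0762] [0.0023 0.0023]
plate [ 0.5535 -0.2637  0.0774] [0.0012 0.0012]
yblock top [0.51087035 0.21997673 0.02      ]
[[0.4563 0.2598 0.02  ]
 [0.5745 0.2353 0.02  ]
 [0.5615 0.1801 0.02  ]
 [0.4474 0.2067 0.02  ]] [0.50994123 0.2204712  0.02      ]
yaw -12.408286407656691 0.11894927577260123
knob [0.60663968 0.27413494 0.113     ] post foot [0.60274845 0.20017438 0.01      ]
jar [0.63967629 0.06749896 0.08      ] cup [ 0.7068233  -0.07888345  0.085     ]
10.111994143963562
11.669056461823253
13.7054609079266
[0.23772448 0.52301443 0.23046775] [[-0.91   0.414 -0.001]
 [ 0.414  0.91  -0.001]
 [ 0.    -0.002 -1.   ]]
{'camera_matrix': array([[325.80641879,   0.        , 281.65014187],
       [  0.        , 325.80641879, 212.30069423],
       [  0.        ,   0.        ,   1.        ]]), 'R': array([[ 4.14320337e-01,  9.10131115e-01,  1.07529533e-04],
       [ 8.71638457e-01, -3.96831258e-01,  2.87700110e-01],
       [ 2.61887493e-01, -1.19106280e-01, -9.57720541e-01]]), 't': array([-0.5739672 , -0.03611108,  0.37811812])}
cam in tool [ 0.07390698 -0.00076613 -0.14209202] [[-0.     1.    -0.002]
 [-0.958 -0.001 -0.288]
 [-0.288  0.001  0.958]]
```

```bash
cat >> h.py <<'E'
def TR(yaw,tilt=0): return Ro.from_euler("ZY",[yaw,tilt],degrees=True)*Ro.from_matrix(np.diag([-1.,1,-1]))
def go(P,Rt):
    """turn first (total dr), then travel in new tool axes (total, fractions of full scale)"""
    p,R=tool(); dr=np.degrees((R.inv()*Rt).as_rotvec())/30; tr=Rt.inv().apply(np.array(P)-p)/.15
    n1=int(np.ceil(np.abs(np.linalg.norm(dr))*30/6.8)); n2=int(np.ceil(np.linalg.norm(tr)*150/38))
    print("dr",dr.round(4),"rows",n1,(dr/max(n1,1)).round(3),"| travel",tr.round(4),"rows",n2,(tr/max(n2,1)).round(3))
E
python3 -c "
from h import *
go([.51,.22,.15],TR(-12.4)); print(tool()[0])"
```

```text
dr [-0.0029 -0.0009 -0.4018] rows 2 [-0.001 -0.    -0.201] | travel [-2.2066 -1.5832  0.5365] rows 11 [-0.201 -0.144  0.049]
[0.23772448 0.52301443 0.23046775]
```

```bash
python3 -m handwheel '[{"travel":[0,0,0],"dr":[0,0,-0.2]},{"travel":[0,0,0],"dr":[0,0,-0.2]},{"travel":[-0.2,-0.144,0.049],"dr":[0,0,0]},{"travel":[-0.2,-0.144,0.049],"dr":[0,0,0]},{"travel":[-0.2,-0.144,0.049],"dr":[0,0,0]},{"travel":[-0.2,-0.144,0.049],"dr":[0,0,0]},{"travel":[-0.2,-0.144,0.049],"dr":[0,0,0]},{"travel":[-0.2,-0.144,0.049],"dr":[0,0,0]},{"travel":[-0.2,-0.144,0.049],"dr":[0,0,0]},{"travel":[-0.2,-0.144,0.049],"dr":[0,0,0]},{"travel":[-0.2,-0.144,0.049],"dr":[0,0,0]},{"travel":[-0.2,-0.144,0.049],"dr":[0,0,0]},{"travel":[-0.2,-0.144,0.049],"dr":[0,0,0]},{"travel":[0,0,0],"dr":[0,0,0]}]' 1
python3 - <<'E'
from h import *
go([.51,.22,.15],TR(-12.4))
c=viewer.get_calibration("wrist"); im=viewer.camera("wrist"); np.save("pics/w1.npy",im); cv2.imwrite("pics/w1.png",im[:,:,::-1])
for a,ce,r,k in blobs(im,(20,120,100),(35,255,255),None,200): print(int(a),np.round(ce,1),cv2.boxPoints(r).round(1).tolist())
E
```

```text
time_s: 1.27
eef_pos: [0.5191, 0.2105, 0.141]
eef_rot: [-0.003, 0.098, 0.995, -0.001]
wrist_force: [-0.2, -0.2, 0.8]
opening: 0.999
dr [-0.0068 -0.0104  0.0373] rows 1 [-0.007 -0.01   0.037] | travel [ 0.0725  0.0488 -0.06  ] rows 1 [ 0.073  0.049 -0.06 ]
10834 [294.9 183. ] [[255.0, 112.0], [335.0, 112.0], [335.0, 258.0], [255.0, 258.0]]
```

View pics/w1.png

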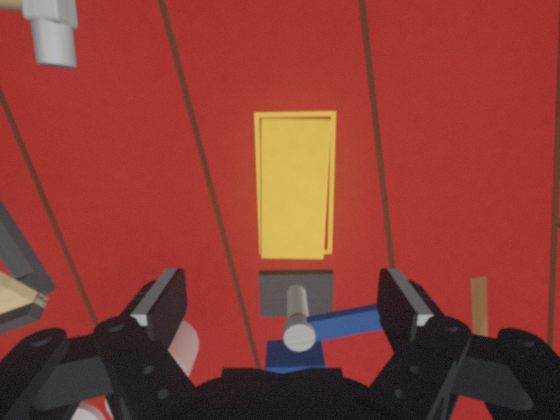

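The wrist view shows the outline with corners (255,112) and (335,258), and the block inside it, slightly turned. The post is at (298,300) and the arm points right. Now to refine the block's edges.

Run:
```python
from h import *
im=np.load("pics/w1.npy"); h=cv2.cvtColor(im,cv2.COLOR_RGB2HSV)
for r in (130,185,240): print(r,[tuple(int(v) for v in h[r,c][:3:2]) for c in list(range(252,272))],'|',[tuple(int(v) for v in h[r,c][:3:2]) for c in range(318,340)])
for cc in (275,310): print(cc,[tuple(int(v) for v in h[r,cc][:3:2]) for r in range(108,126)],'|',[tuple(int(v) for v in h[r,cc][:3:2]) for r in range(244,264)])
```

```text
130 [(3, 173), (6, 175), (14, 189), (20, 207), (22, 211), (22, 213), (21, 209), (19, 194), (20, 179), (22, 193), (22, 208), (22, 213), (23, 215), (22, 216), (22, 214), (22, 215), (22, 214), (22, 215), (22, 213), (22, 214)] | [(22, 211), (22, 211), (22, 213), (22, 213), (22, 213), (22, 213), (22, 212), (22, 212), (22, 213), (22, 213), (22, 214), (22, 215), (22, 212), (22, 211), (22, 214), (22, 212), (21, 209), (16, 195), (9, 179), (5, 175), (4, 174), (3, 171)]
185 [(4, 176), (4, 174), (4, 174), (6, 177), (13, 188), (20, 207), (22, 212), (22, 207), (22, 187), (21, 194), (22, 207), (22, 213), (22, 215), (22, 215), (22, 214), (22, 216), (22, 215), (22, 216), (22, 215), (22, 215)] | [(23, 216), (23, 216), (22, 216), (22, 216), (22, 216), (22, 215), (22, 215), (22, 218), (21, 216), (18, 201), (14, 187), (18, 199), (21, 209), (22, 213), (22, 212), (20, 205), (13, 189), (6, 177), (4, 176), (4, 175), (4, 175), (4, 174)]
240 [(3, 170), (3, 171), (3, 172), (3, 171), (4, 171), (5, 173), (12, 182), (19, 195), (21, 187), (22, 191), (22, 206), (22, 213), (22, 215), (22, 215), (22, 215), (23, 215), 
[... 417 characters left out ...]
, 207), (22, 212), (22, 213), (22, 213), (22, 212), (22, 213)] | [(23, 216), (22, 215), (22, 215), (22, 215), (22, 214), (22, 216), (22, 215), (22, 215), (22, 215), (22, 215), (22, 215), (23, 214), (22, 212), (21, 209), (18, 193), (10, 178), (4, 174), (3, 174), (4, 174), (3, 173)]
310 [(4, 171), (5, 173), (9, 180), (16, 195), (20, 209), (22, 215), (22, 215), (21, 211), (18, 198), (13, 183), (17, 177), (21, 191), (22, 205), (22, 213), (22, 213), (22, 213), (22, 214), (22, 214)] | [(23, 218), (22, 217), (22, 218), (22, 217), (22, 216), (22, 216), (22, 216), (23, 216), (22, 216), (22, 215), (22, 216), (22, 215), (22, 216), (22, 212), (20, 202), (14, 187), (7, 175), (4, 172), (4, 172), (4, 172)]
```

Run:
```python
from h import *
c=viewer.get_calibration("wrist")
def quad(px,z):
    P=np.array([onz(c,p,z) for p in px]); m=P.mean(0)
    ax=(P[2]-P[0]+P[3]-P[1])/2; ay=(P[0]-P[1]+P[2]-P[3])/2
    print("centre",m.round(4),"len",np.linalg.norm(ax).round(4),"yaw",np.degrees(np.arctan2(ax[1],ax[0])).round(2),"w",np.linalg.norm(ay).round(4),"yawy",(np.degrees(np.arctan2(ay[1],ay[0]))).round(2))
quad([(260.4,118.3),(331,118.6),(260.6,258.3),(323,258.7)],.02)
quad([(254.5,111.2),(336,111),(259,255),(332.3,255)],0)
cs,cd=viewer.get_calibration("scene"),viewer.get_calibration("side")
rackyaw=9.5; n=Ro.from_euler("ZY",[rackyaw,30],degrees=True).apply([0,0,1])
go(np.array([.5227,-.0791,.077])+.1*n,TR(rackyaw,30))
```

```text
centre [0.5068 0.224  0.02  ] len 0.1185 yaw -12.26 w 0.0549 yawy -101.6
centre [ 0.5071  0.2263 -0.    ] len 0.1297 yaw -10.45 w 0.0685 yawy -101.21
dr [ 0.1786  0.9741 -0.6769] rows 6 [ 0.03   0.162 -0.113] | travel [ 0.0327 -1.9228 -0.1538] rows 8 [ 0.004 -0.24  -0.019]
```

```bash
python3 -m handwheel '[{"travel":[0,0,-0.1],"dr":[0.03,0.162,-0.113]},{"travel":[0,0,0],"dr":[0.03,0.162,-0.113]},{"travel":[0,0,0],"dr":[0.03,0.162,-0.113]},{"travel":[0,0,0],"dr":[0.03,0.162,-0.113]},{"travel":[0,0,0],"dr":[0.03,0.162,-0.113]},{"travel":[0,0,0],"dr":[0.03,0.162,-0.113]},{"travel":[0,-0.24,-0.01],"dr":[0,0,0]},{"travel":[0,-0.24,-0.01],"dr":[0,0,0]},{"travel":[0,-0.24,-0.01],"dr":[0,0,0]},{"travel":[0,-0.24,-0.01],"dr":[0,0,0]},{"travel":[0,-0.24,-0.01],"dr":[0,0,0]},{"travel":[0,-0.24,-0.01],"dr":[0,0,0]},{"travel":[0,-0.24,-0.01],"dr":[0,0,0]},{"travel":[0,-0.24,-0.01],"dr":[0,0,0]},{"travel":[0,0,0],"dr":[0,0,0]},{"travel":[0,0,0],"dr":[0,0,0]}]' 1
python3 - <<'E'
from h import *
n=Ro.from_euler("ZY",[9.5,30],degrees=True).apply([0,0,1])
go(np.array([.5227,-.0791,.077])+.1*n,TR(9.5,30))
c=viewer.get_calibration("wrist"); im=viewer.camera("wrist"); np.save("pics/w2.npy",im); cv2.imwrite("pics/w2.png",im[:,:,::-1])
np.savez("pics/w2c.npz",**c)
print(viewer.get_calibration("wrist")["t"]-c["t"])
for a,ce,r,k in blobs(im,(0,0,150),(180,30,255),None,400): print(int(a),np.round(ce,1),cv2.approxPolyDP(cv2.convexHull(k),6,True)[:,0].tolist())
E
```

```text
time_s: 2.65
eef_pos: [0.5668, -0.0633, 0.1577]
eef_rot: [-0.28, -0.099, 0.954, -0.023]
wrist_force: [-0.9, 1.1, -0.6]
opening: 1.0
dr [-0.0191 -0.0895  0.073 ] rows 1 [-0.019 -0.09   0.073] | travel [-0.0029 -0.0555 -0.0474] rows 1 [-0.003 -0.055 -0.047]
[ 5.23049093e-04  6.92200563e-05 -1.01147066e-04]
9268 [270.2 220.4] [[238, 150], [307, 153], [298, 293], [237, 290]]
8904 [143.  211.1] [[105, 144], [176, 150], [180, 266], [141, 286], [117, 283]]
7318 [ 26.3 215.3] [[0, 140], [43, 143], [60, 283], [0, 280]]
870 [ 96.8 195.8] [[87, 124], [94, 130], [107, 271]]
808 [213.6 202.4] [[216, 130], [212, 276]]
```

View pics/w2.png

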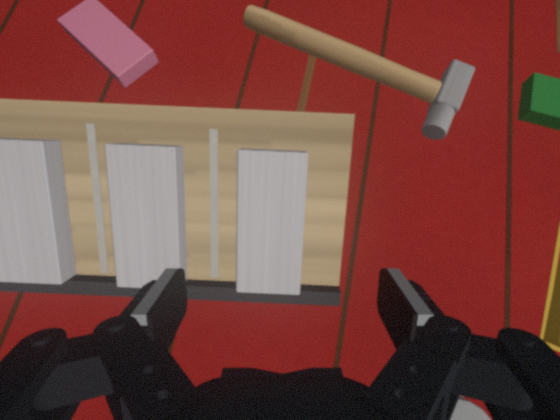

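The wrist view shows plate A at (270,220), B at (143,211), and pale strips between them at (213,203) and (97,196). I'll check whether the strips are raised, since that affects finger clearance.

Run:
```python
from h import *
c=dict(np.load("pics/w2c.npz")); cs=viewer.get_calibration("scene")
yaw=9.5
def tops(px):
    # intersect with top-face plane: n.X = n.(0,0,.070)_rack + .02 ; use triangulated centre
    n=Ro.from_euler("ZY",[yaw,30],degrees=True).apply([0,0,1]); d0=n@np.array([.5227,-.0791,.077])
    out=[]
    for p in px:
        o,d=ray(c,p); out.append(o+d*(d0-n@o)/(n@d))
    return np.array(out),n,d0
for q in ([(237,150),(307,152),(236.5,292),(300,294)],[(106,144),(183,147),(117,288),(184,290)]):
    P,n,d0=tops(q); ax=(P[2]-P[0]+P[3]-P[1])/2; ay=(P[1]-P[0]+P[3]-P[2])/2; rel=Ro.from_euler("ZY",[yaw,30],degrees=True).inv()
    print("c",P.mean(0).round(4),"len",np.linalg.norm(ax).round(4),"w",np.linalg.norm(ay).round(4),"ax,ay in rack frame",rel.apply(ax).round(4),rel.apply(ay).round(4))
for s,w in (((268.2,213.4),(213.6,202.4)),((233.9,209.8),(98,199)),((284.8,214.8),(270.2,220.4)),((249.1,211.3),(147,216))):
    X,e=tri([ray(cs,s),ray(c,w)]); print("tri",X.round(4),np.round(e,4),"above board",n@X-d0+.02)
D=np.load("pics/side0.npy"); cv2.imwrite("pics/c3.png",cv2.resize(D[195:300,225:375],None,fx=5,fy=5,interpolation=cv2.INTER_CUBIC)[:,:,::-1])
```

```text
c [ 0.5257 -0.0798  0.0753] len 0.1123 w 0.0507 ax,ay in rack frame [0.1123 0.0005 0.    ] [-0.0005  0.0507  0.    ]
c [ 0.5412 -0.1716  0.0753] len 0.1132 w 0.0546 ax,ay in rack frame [ 0.1132 -0.0024 -0.    ] [-0.0003  0.0546  0.    ]
tri [ 0.5125 -0.13    0.061 ] [0.0003 0.0003] above board -0.0031310608368058275
tri [ 0.5298 -0.2209  0.0638] [0.0008 0.0008] above board 0.0003907396492082542
tri [ 0.5214 -0.0806  0.0751] [0. 0.] above board 0.01760862114738097
tri [ 0.5374 -0.1733  0.0753] [0.0001 0.0001] above board 0.018027009799255016
```

View pics/c3.png

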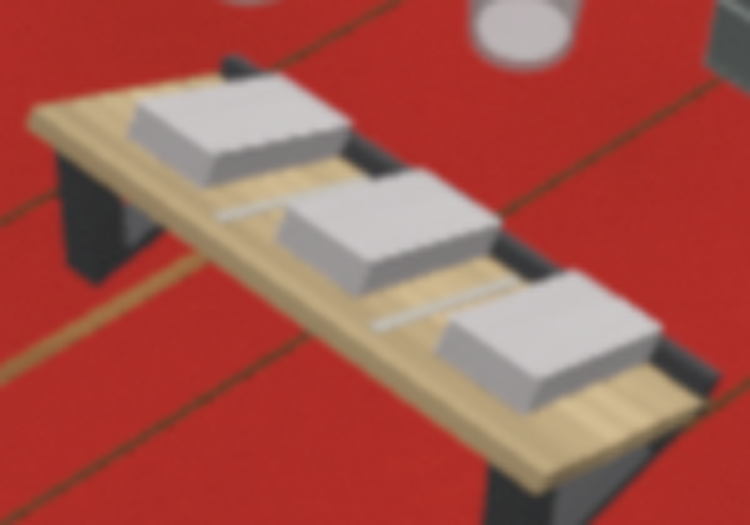

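The strips are painted flat, so the fingers can open fully. The plates at crop (245,125), (390,225) and (555,335) are grey, lie on the rack and have the right size. I'll align over A at crop (245,125).

```bash
python3 -m handwheel '[{"travel":[0,-0.02,-0.02],"dr":[-0.02,-0.09,0.073]},{"travel":[0,0,0],"dr":[0,0,0]}]' 1
python3 -c "
from h import *
n=Ro.from_euler('ZY',[9.5,30],degrees=True).apply([0,0,1])
go(np.array([.5238,-.0795,.0763])-.022*n,TR(9.5,30))"
```

```text
time_s: 2.87
eef_pos: [0.5685, -0.0632, 0.1596]
eef_rot: [-0.258, -0.081, 0.963, -0.021]
wrist_force: [0.2, 0.0, 0.9]
opening: 0.999
dr [-0.0007  0.0003  0.0028] rows 1 [-0.001  0.     0.003] | travel [-0.0075 -0.0582  0.7836] rows 4 [-0.002 -0.015  0.196]
```

```bash
python3 -m handwheel '[{"travel":[-0.003,-0.03,0.1],"dr":[0,0,0]},{"travel":[-0.003,-0.028,0.2],"dr":[0,0,0]},{"travel":[0,0,0.2],"dr":[0,0,0]},{"travel":[0,0,0.15],"dr":[0,0,0]},{"travel":[0,0,0.07],"dr":[0,0,0]},{"travel":[0,0,0],"dr":[0,0,0]}]' 1
python3 - <<'E'
from h import *
n=Ro.from_euler('ZY',[9.5,30],degrees=True).apply([0,0,1])
go(np.array([.5238,-.0795,.0763])-.022*n,TR(9.5,30)); print(ctrl.get_obs()["wrist_force"])
im=viewer.camera("wrist"); cv2.imwrite("pics/w3.png",im[:,:,::-1])
E
```

```text
time_s: 3.37
eef_pos: [0.516, -0.0712, 0.0647]
eef_rot: [-0.258, -0.089, 0.962, -0.023]
wrist_force: [-0.9, 0.3, 0.3]
opening: 1.001
dr [-0.0146 -0.0003  0.0333] rows 1 [-0.015 -0.     0.033] | travel [ 0.002  -0.0631  0.0584] rows 1 [ 0.002 -0.063  0.058]
[-0.89286809  0.28058933  0.25802849]
```

View pics/w3.png

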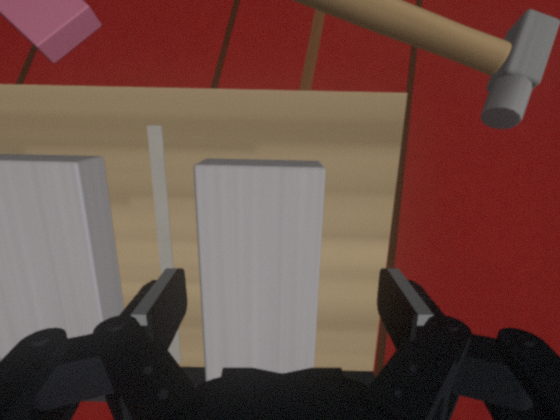

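The plate's centreline is at about column 260 and the jaw middle at 282, a 9.5 mm offset that agrees with the computed correction.

```bash
python3 -m handwheel '[{"travel":[0,-0.063,0],"dr":[-0.015,0,0.033]},{"travel":[0,0,0],"dr":[0,0,0]},{"travel":[0,0,0.04],"dr":[0,0,0]},{"travel":[0,0,0.01],"dr":[0,0,0]},{"travel":[0,0,0],"dr":[0,0,0]}]' 1
python3 - <<'E'
from h import *
n=Ro.from_euler('ZY',[9.5,30],degrees=True).apply([0,0,1])
go(np.array([.5238,-.0795,.0763])-.022*n,TR(9.5,30)); print(ctrl.get_obs()["wrist_force"])
E
```

```text
time_s: 3.83
eef_pos: [0.5203, -0.0817, 0.0632]
eef_rot: [-0.253, -0.08, 0.964, -0.023]
wrist_force: [1.0, -0.1, -0.3]
opening: 0.999
dr [-0.008   0.0172 -0.002 ] rows 1 [-0.008  0.017 -0.002] | travel [0.0219 0.0105 0.0581] rows 1 [0.022 0.01  0.058]
[ 1.03952622 -0.13895664 -0.29166839]
```

```bash
python3 -m handwheel '[{"travel":[0.022,0.01,0.04],"dr":[-0.008,0.017,0]},{"travel":[0,0,0.03],"dr":[0,0,0]},{"travel":[0,0,0],"dr":[0,0,0]}]' 1
python3 - <<'E'
from h import *
n=Ro.from_euler('ZY',[9.5,30],degrees=True).apply([0,0,1])
go(np.array([.5238,-.0795,.0763])-.022*n,TR(9.5,30)); print(ctrl.get_obs()["wrist_force"])
E
```

```text
time_s: 4.08
eef_pos: [0.5122, -0.0819, 0.0559]
eef_rot: [-0.257, -0.079, 0.963, -0.022]
wrist_force: [0.2, -0.3, 0.6]
opening: 1.001
dr [-0.0002  0.0019 -0.0031] rows 1 [-0.     0.002 -0.003] | travel [-0.0002  0.0027 -0.0108] rows 1 [-0.     0.003 -0.011]
[ 0.23259889 -0.259505    0.56329938]
```

```bash
python3 -m handwheel '[{"travel":[0,0.003,-0.01],"dr":[0,0,0]},{"travel":[0,0,0],"dr":[0,0,0]},{"travel":[0,0,0],"dr":[0,0,0]},{"travel":[0,0,0],"dr":[0,0,0]},{"travel":[0,0,0],"dr":[0,0,0]},{"travel":[0,0,0],"dr":[0,0,0]},{"travel":[0,0,0],"dr":[0,0,0]},{"travel":[0,0,0],"dr":[0,0,0]}]' -1
python3 - <<'E'
from h import *
n=Ro.from_euler('ZY',[9.5,30],degrees=True).apply([0,0,1])
go(np.array([.5238,-.0795,.0763])-.022*n,TR(9.5,30)); print(ctrl.get_obs()["wrist_force"],ctrl.get_obs()["torque"])
E
```

```text
time_s: 4.75
eef_pos: [0.5184, -0.0796, 0.063]
eef_rot: [-0.252, -0.079, 0.964, -0.021]
wrist_force: [0.7, 0.4, 2.5]
opening: 0.575
dr [ 0.001   0.0239 -0.0052] rows 1 [ 0.001  0.024 -0.005] | travel [ 0.0137 -0.0055  0.0522] rows 1 [ 0.014 -0.006  0.052]
[0.65324249 0.37738127 2.45566673] [ 0.09101978 -0.11094769 -0.04792646]
```

```bash
for i in 1 2; do python3 -m handwheel '[{"travel":[0,0,0],"dr":[0,0,0]},{"travel":[0,0,0],"dr":[0,0,0]},{"travel":[0,0,0],"dr":[0,0,0]}]' - | grep -E "eef_|force"; done
python3 - <<'E'
from h import *
o=ctrl.get_obs(); print(o["eef_pos"],o["dq"].round(3))
a=viewer.camera("wrist"); b=viewer.camera("side")[180:300,225:385]; s=viewer.camera("scene")[150:260,180:330]
b=cv2.resize(b,(560,420),interpolation=2)
cv2.imwrite("pics/w4.png",cv2.resize(np.hstack([a,b]),(800,300))[:,:,::-1])
E
```

```text
eef_pos: [0.5184, -0.0796, 0.063]
eef_rot: [-0.252, -0.079, 0.964, -0.021]
wrist_force: [-0.1, 0.5, 0.6]
eef_pos: [0.5184, -0.0796, 0.063]
eef_rot: [-0.252, -0.079, 0.964, -0.021]
wrist_force: [0.3, 0.9, 0.3]
[ 0.51841472 -0.07956229  0.06299899] [-0.001  0.002  0.    -0.    -0.002  0.002]
```

View pics/w4.png

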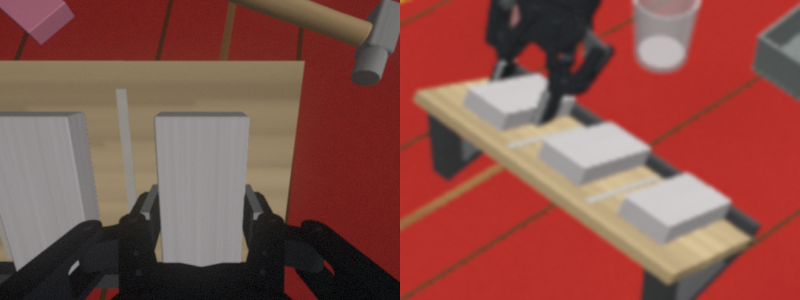

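```bash
python3 -m handwheel '[{"travel":[0,0,0],"dr":[0,0.024,-0.005]},{"travel":[0,0,0],"dr":[0,0,0]},{"travel":[0,0,0],"dr":[0,0,0]},{"travel":[0,0,0],"dr":[0,0,0]}]' 1
python3 -m handwheel '[{"travel":[0.01,0,0.04],"dr":[0,0,0]},{"travel":[0,0,0],"dr":[0,0,0]}]' 1
python3 -m handwheel '[{"travel":[0,0,0],"dr":[0,0,0]},{"travel":[0,0,0],"dr":[0,0,0]},{"travel":[0,0,0],"dr":[0,0,0]}]' 1
```

```text
time_s: 5.73
eef_pos: [0.5178, -0.0796, 0.0624]
eef_rot: [-0.259, -0.08, 0.962, -0.021]
wrist_force: [-0.5, -0.7, -0.5]
opening: 1.0
time_s: 5.9
eef_pos: [0.5132, -0.0804, 0.0574]
eef_rot: [-0.259, -0.08, 0.962, -0.021]
wrist_force: [-0.5, -0.0, 0.2]
opening: 0.997
time_s: 6.15
eef_pos: [0.5125, -0.0804, 0.057]
eef_rot: [-0.26, -0.08, 0.962, -0.021]
wrist_force: [-0.2, -0.4, 1.3]
opening: 0.996
```

Readings settle properly, so closing the fingers had pushed the hand off the board: the tips touch it at TCP z ≈ 0.063. I'll grip 3 mm higher so the tips stay clear of the underside.

```bash
python3 -m handwheel '[{"travel":[0,0,-0.072],"dr":[0,0,0]},{"travel":[0,0,0],"dr":[0,0,0]},{"travel":[0,0,0],"dr":[0,0,0]},{"travel":[0,0,0],"dr":[0,0,0]}]' 1
python3 -m handwheel '[{"travel":[0,0,0],"dr":[0,0,0]},{"travel":[0,0,0],"dr":[0,0,0]},{"travel":[0,0,0],"dr":[0,0,0]},{"travel":[0,0,0],"dr":[0,0,0]},{"travel":[0,0,0],"dr":[0,0,0]},{"travel":[0,0,0],"dr":[0,0,0]},{"travel":[0,0,0],"dr":[0,0,0]},{"travel":[0,0,0],"dr":[0,0,0]}]' -1
python3 -c "
from h import *
n=Ro.from_euler('ZY',[9.5,30],degrees=True).apply([0,0,1])
go(np.array([.5238,-.0795,.0763])-.022*n,TR(9.5,30))"
```

```text
time_s: 6.48
eef_pos: [0.5191, -0.0795, 0.0679]
eef_rot: [-0.259, -0.08, 0.962, -0.021]
wrist_force: [-0.2, 0.1, 0.6]
opening: 0.999
time_s: 7.15
eef_pos: [0.5195, -0.0794, 0.0685]
eef_rot: [-0.259, -0.08, 0.962, -0.021]
wrist_force: [0.6, 0.6, 1.2]
opening: 0.567
dr [ 0.0012 -0.0036 -0.0001] rows 1 [ 0.001 -0.004 -0.   ] | travel [ 0.002  -0.005   0.0875] rows 1 [ 0.002 -0.005  0.087]
```

```bash
python3 -m handwheel '[{"travel":[0,0,-0.1],"dr":[0,0,0]},{"travel":[0,0,-0.15],"dr":[0,0,0]},{"travel":[0,0,-0.15],"dr":[0,0,0]},{"travel":[0,0,-0.15],"dr":[0,0,0]},{"travel":[0,0,-0.1],"dr":[0,0,0]},{"travel":[0,0,0],"dr":[0,0,0]},{"travel":[0,0,0],"dr":[0,0,0]},{"travel":[0,0,0],"dr":[0,0,0]}]' -
python3 - <<'E'
from h import *
c=viewer.get_calibration("wrist"); np.savez("pics/w5c.npz",**c)
a=viewer.camera("wrist"); np.save("pics/w5.npy",a); b=viewer.camera("side")[140:300,210:423]; 
b=cv2.resize(b,(560,420),interpolation=2)
cv2.imwrite("pics/w5.png",cv2.resize(np.hstack([a,b]),(800,300))[:,:,::-1])
go([.5085,.222,.16],TR(-12))
E
```

```text
time_s: 7.82
eef_pos: [0.565, -0.07, 0.1473]
eef_rot: [-0.264, -0.081, 0.961, -0.018]
wrist_force: [-0.1, 0.5, -3.1]
opening: 0.569
dr [-0.1777 -1.0162  0.702 ] rows 6 [-0.03  -0.169  0.117] | travel [ 0.7683  1.8264 -0.0888] rows 8 [ 0.096  0.228 -0.011]
```

View pics/w5.png

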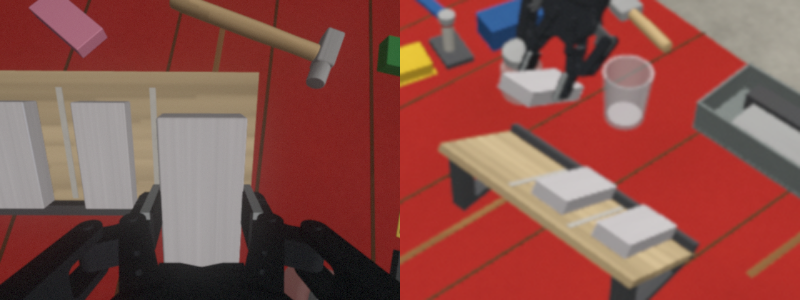

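The plate is held and clear of the rack (the wrist feels 3 N). In the left view it spans columns 160–246 at row 115. Now its pose in the hand.

Run:
```python
from h import *
im=np.load("pics/w5.npy"); g=cv2.GaussianBlur(cv2.cvtColor(im,cv2.COLOR_RGB2GRAY),(3,3),0).astype(float)
def edge(line,lo,hi):
    d=np.diff(line[lo:hi]); i=np.argmax(np.abs(d)); return lo+i+.5, d[i].round(0)
for r in (170,180,190,200,220,240): print(r,edge(g[r],210,245),edge(g[r],325,365), [int(v) for v in g[r,218:236]])
for cc in (240,270,300,330): print(cc,[int(v) for v in g[150:175,cc]])
print(im[165:172,225:232].tolist()[0])
```

```text
170 (np.float64(217.5), np.float64(-12.0)) (np.float64(357.5), np.float64(-22.0)) [135, 129, 138, 150, 157, 160, 161, 160, 160, 159, 159, 159, 160, 160, 161, 161, 162, 162]
180 (np.float64(221.5), np.float64(12.0)) (np.float64(356.5), np.float64(-22.0)) [144, 134, 133, 143, 155, 160, 161, 161, 161, 160, 160, 160, 160, 160, 161, 162, 162, 162]
190 (np.float64(221.5), np.float64(12.0)) (np.float64(356.5), np.float64(-20.0)) [145, 134, 129, 138, 150, 158, 160, 161, 161, 161, 160, 160, 160, 160, 161, 161, 161, 162]
200 (np.float64(219.5), np.float64(-11.0)) (np.float64(355.5), np.float64(-26.0)) [153, 145, 134, 133, 144, 155, 160, 160, 160, 160, 159, 159, 160, 160, 161, 162, 162, 163]
220 (np.float64(222.5), np.float64(11.0)) (np.float64(353.5), np.float64(-22.0)) [153, 152, 145, 135, 133, 144, 155, 161, 161, 161, 161, 160, 159, 160, 160, 161, 162, 163]
240 (np.float64(221.5), np.float64(-11.0)) (np.float64(352.5), np.float64(-22.0)) [153, 153, 152, 146, 135, 133, 144, 155, 160, 161, 161, 160, 160, 159, 160, 160, 161, 162]
240 [139, 139, 140, 140, 139, 139, 138, 133, 123, 112, 106, 105, 108, 114, 128, 143, 153, 156, 158, 159, 159, 159, 159, 159, 159]
270 [139, 138, 139, 139, 139, 138, 137, 133, 124, 113, 107, 106, 107, 114, 127, 143, 153, 158, 160, 160, 160, 161, 160, 160, 160]
300 [139, 139, 138, 138, 138, 138, 137, 135, 127, 115, 107, 106, 107, 113, 125, 141, 152, 158, 160, 161, 161, 161, 160, 160, 160]
330 [138, 138, 138, 137, 137, 136, 136, 133, 124, 112, 106, 106, 107, 112, 124, 139, 151, 156, 159, 160, 160, 160, 160, 161, 161]
[[153, 149, 148], [150, 146, 147], [151, 148, 148], [152, 147, 147], [150, 145, 145], [151, 147, 147], [153, 149, 150]]
```

```bash
python3 -m handwheel '[{"travel":[0,0,-0.1],"dr":[-0.03,-0.169,0.117]},{"travel":[0,0,-0.1],"dr":[-0.03,-0.169,0.117]},{"travel":[0,0,0],"dr":[-0.03,-0.169,0.117]},{"travel":[0,0,0],"dr":[-0.03,-0.169,0.117]},{"travel":[0,0,0],"dr":[-0.03,-0.169,0.117]},{"travel":[0,0,0],"dr":[-0.03,-0.169,0.117]},{"travel":[0,0,0],"dr":[0,0,0]},{"travel":[0,0,0],"dr":[0,0,0]}]' -
python3 -c "
from h import *
go([.4919,.1433,.17],TR(-12))"
```

```text
time_s: 8.58
eef_pos: [0.5682, -0.0664, 0.1603]
eef_rot: [-0.003, 0.114, 0.993, 0.003]
wrist_force: [-0.2, -0.0, -2.3]
opening: 0.568
dr [ 0.0112 -0.0123 -0.0373] rows 1 [ 0.011 -0.012 -0.037] | travel [ 0.7885  1.2615 -0.0645] rows 6 [ 0.131  0.21  -0.011]
```

```bash
python3 -m handwheel '[{"travel":[0,0,-0.03],"dr":[0.011,-0.012,-0.037]},{"travel":[0.13,0.2,-0.01],"dr":[0,0,0]},{"travel":[0.13,0.21,-0.01],"dr":[0,0,0]},{"travel":[0.13,0.21,-0.01],"dr":[0,0,0]},{"travel":[0.13,0.21,-0.01],"dr":[0,0,0]},{"travel":[0.13,0.21,-0.01],"dr":[0,0,0]},{"travel":[0.1,0.2,0],"dr":[0,0,0]},{"travel":[0.05,0.1,0],"dr":[0,0,0]},{"travel":[0,0,0],"dr":[0,0,0]},{"travel":[0,0,0],"dr":[0,0,0]},{"travel":[0,0,0],"dr":[0,0,0]}]' -
python3 - <<'E'
from h import *
go([.4919,.1433,.17],TR(-12))
c=viewer.get_calibration("wrist"); np.savez("pics/w6c.npz",**c)
a=viewer.camera("wrist"); np.save("pics/w6.npy",a); cv2.imwrite("pics/w6.png",a[:,:,::-1])
h=cv2.cvtColor(a,cv2.COLOR_RGB2HSV); m=cv2.inRange(h,(20,120,100),(35,255,255))
for b in blobs(a,(20,120,100),(35,255,255),None,200): print(int(b[0]),np.round(b[1]),cv2.boundingRect(b[3]))
E
```

```text
time_s: 9.5
eef_pos: [0.4929, 0.1625, 0.1735]
eef_rot: [-0.008, 0.092, 0.996, -0.005]
wrist_force: [0.8, -0.9, -3.8]
opening: 0.57
dr [-0.022  -0.0296  0.0471] rows 1 [-0.022 -0.03   0.047] | travel [-0.02   -0.1269  0.0232] rows 1 [-0.02  -0.127  0.023]
4878 [359. 191.] (315, 134, 71, 130)
```

View pics/w6.png

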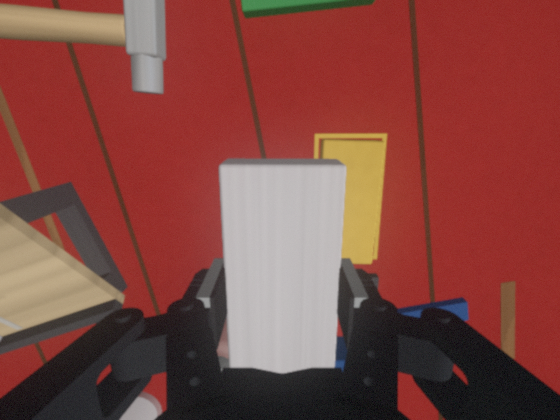

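The wrist view has the held plate at columns 222–344. The block's far edge is at row 139 and its right side runs from (384,140) to (374,263), inside the outline.

Run:
```python
from h import *
a=np.load("pics/w6.npy"); h=cv2.cvtColor(a,cv2.COLOR_RGB2HSV)
f=lambda v:f"{v[0]}/{v[2]}"
for r in (147,154): print(r,'L312',*[f(h[r,c]) for c in range(312,328)])
for r in (150,180,210,240,255): print(r,'R368',*[f(h[r,c]) for c in range(368,390)])
for cc in (340,365): print(cc,'T130',*[f(h[r,cc]) for r in range(130,146)])
for cc in (355,365,372): print(cc,'B252',*[f(h[r,cc]) for r in range(252,270)])
```

```text
147 L312 2/158 8/163 17/182 20/193 21/195 21/195 16/180 9/161 10/138 17/126 20/133 21/161 21/185 21/195 22/196 21/199
154 L312 2/155 9/162 18/180 21/194 21/196 20/193 15/175 8/157 13/132 18/126 20/144 21/172 21/192 22/197 22/197 22/199
150 R368 22/197 22/198 22/195 22/196 22/193 21/196 21/196 22/195 22/197 22/194 22/196 22/195 21/195 22/196 22/196 22/198 21/190 18/181 10/168 4/160 4/158 3/160
180 R368 22/199 22/199 22/198 22/198 22/196 22/197 22/196 22/199 22/197 22/196 22/196 22/198 22/202 22/200 21/194 15/180 7/163 3/160 3/159 4/159 3/160 3/159
210 R368 22/201 22/200 22/201 22/201 22/202 22/200 22/201 22/201 22/202 22/201 22/198 21/196 18/190 12/171 5/163 4/160 4/158 4/158 3/158 3/160 4/160 4/161
240 R368 22/202 22/201 22/202 22/202 22/203 22/202 21/189 22/191 22/196 21/193 15/180 8/164 4/161 3/160 3/159 3/157 3/157 3/155 3/160 3/157 3/158 3/158
255 R368 22/200 22/201 22/201 21/200 20/193 21/191 22/195 22/197 21/194 14/177 6/163 3/158 3/155 2/157 2/156 3/158 3/158 2/156 3/156 2/159 2/157 2/157
340 T130 3/156 3/159 6/161 14/173 20/192 22/195 22/197 20/188 15/169 17/150 21/166 22/186 22/195 22/198 22/197 22/195
365 T130 3/157 3/155 6/157 15/173 21/194 22/199 22/195 19/190 13/169 11/148 18/150 21/173 22/188 22/195 22/196 22/199
355 B252 22/201 22/201 22/200 22/200 22/200 22/199 22/198 22/200 22/199 22/199 21/195 18/180 9/162 3/157 2/153 2/145 2/122 4/96
365 B252 22/202 22/201 22/200 21/201 22/199 22/201 22/201 22/202 22/201 22/201 21/198 19/187 11/165 4/157 2/154 2/156 2/156 2/152
372 B252 20/198 19/197 20/196 20/193 21/199 22/194 21/192 18/188 15/179 13/174 11/171 7/163 4/155 1/155 2/156 2/157 3/156 2/155
```

Run:
```python
from h import *
a=np.load("pics/w6.npy"); g=cv2.cvtColor(a,cv2.COLOR_RGB2GRAY).astype(int)
c=dict(np.load("pics/w6c.npz"))
T,B,L,Rr=[onz(c,p,.02)[:2] for p in ((350,140.2),(360,263.5),(322.7,150),(373,247))]
for psi in (-11,-12,-13):
    u=np.array([np.cos(np.radians(psi)),np.sin(np.radians(psi))]); v=np.array([-u[1],u[0]])
    cx=(T@u+B@u)/2; print(psi,"len",(B-T)@u,"yL",L@v,"yR",Rr@v,"w",(L-Rr)@v if 0 else abs((L-Rr)@v),"centre",(cx*u+(L@v+Rr@v)/2*v).round(4))
for r in (168,200): print(r,g[r,216:228].tolist(),g[r,336:350].tolist())
```

```text
-11 len 0.11908257660877535 yL 0.2882158078399512 yR 0.340963895253277 w 0.05274808741332579 centre [0.5093 0.2215]
-12 len 0.11875890760126553 yL 0.2952736995364264 yR 0.34963157918459337 w 0.05435787964816697 centre [0.5092 0.2214]
-13 len 0.11839906348005699 yL 0.30224164800364217 yR 0.3581927619499329 w 0.05595111394629071 centre [0.5091 0.2214]
168 [87, 89, 112, 139, 162, 179, 185, 188, 186, 187, 186, 184] [186, 187, 186, 185, 184, 183, 182, 184, 188, 187, 176, 168, 165, 164]
200 [91, 93, 93, 101, 127, 153, 174, 183, 188, 188, 188, 187] [190, 188, 187, 186, 186, 186, 187, 188, 178, 170, 170, 171, 170, 170]
```

```bash
python3 -c "
from h import *
go([.5087,.2215,.08],TR(-12.4))"
```

```text
dr [-0.0218 -0.0291  0.0588] rows 1 [-0.022 -0.029  0.059] | travel [-0.0167  0.4086  0.6232] rows 3 [-0.006  0.136  0.208]
```

```bash
python3 -m handwheel '[{"travel":[-0.01,0.13,0],"dr":[-0.022,-0.029,0.059]},{"travel":[-0.007,0.14,0.06],"dr":[0,0,0]},{"travel":[0,0.13,0.2],"dr":[0,0,0]},{"travel":[0,0,0.2],"dr":[0,0,0]},{"travel":[0,0,0.15],"dr":[0,0,0]},{"travel":[0,0,0],"dr":[0,0,0]},{"travel":[0,0,0],"dr":[0,0,0]},{"travel":[0,0,0],"dr":[0,0,0]}]' -
python3 -c "
from h import *
go([.5087,.2215,.035],TR(-12.4))"
```

```text
time_s: 10.22
eef_pos: [0.5175, 0.2135, 0.0811]
eef_rot: [0.002, 0.114, 0.994, -0.001]
wrist_force: [0.1, 0.5, -2.7]
opening: 0.566
dr [-0.0044  0.0092 -0.0212] rows 1 [-0.004  0.009 -0.021] | travel [0.0691 0.0396 0.307 ] rows 2 [0.035 0.02  0.154]
```

```bash
python3 -m handwheel '[{"travel":[0.069,0.04,0.05],"dr":[-0.004,0.009,-0.021]},{"travel":[0,0,0.1],"dr":[0,0,0]},{"travel":[0,0,0.06],"dr":[0,0,0]},{"travel":[0,0,0],"dr":[0,0,0]},{"travel":[0,0,0],"dr":[0,0,0]},{"travel":[0,0,0],"dr":[0,0,0]},{"travel":[0,0,0],"dr":[0,0,0]}]' -
python3 -c "
from h import *
go([.5087,.2215,.035],TR(-12.4))"
```

```text
time_s: 10.8
eef_pos: [0.5131, 0.2226, 0.0558]
eef_rot: [0.005, 0.108, 0.994, 0.002]
wrist_force: [-0.8, -0.5, -3.5]
opening: 0.565
dr [ 0.0098  0.019  -0.0011] rows 1 [ 0.01   0.019 -0.001] | travel [ 0.0272 -0.0133  0.1388] rows 1 [ 0.027 -0.013  0.139]
```

```bash
python3 -m handwheel '[{"travel":[0.03,-0.014,0.03],"dr":[0.01,0.019,0]},{"travel":[0,0,0.05],"dr":[0,0,0]},{"travel":[0,0,0],"dr":[0,0,0]},{"travel":[0,0,0],"dr":[0,0,0]},{"travel":[0,0,0],"dr":[0,0,0]}]' -
python3 -c "
from h import *
go([.5087,.2215,.035],TR(-12.4))"
```

```text
time_s: 11.22
eef_pos: [0.5089, 0.2217, 0.0442]
eef_rot: [0.001, 0.108, 0.994, 0.0]
wrist_force: [0.4, 0.1, -3.8]
opening: 0.566
dr [ 0.0009  0.0027 -0.0009] rows 1 [ 0.001  0.003 -0.001] | travel [ 0.0008 -0.0015  0.0612] rows 1 [ 0.001 -0.002  0.061]
```

Well aligned. Now I'll lower in small steps and watch the force.

```bash
Z='x'; python3 -m handwheel '[{"travel":[0,0,0.03],"dr":[0,0,0]},{"travel":[0,0,0.02],"dr":[0,0,0]},{"travel":[0,0,0],"dr":[0,0,0]},{"travel":[0,0,0],"dr":[0,0,0]}]' -
python3 -m handwheel '[{"travel":[0,0,0.02],"dr":[0,0,0]},{"travel":[0,0,0],"dr":[0,0,0]},{"travel":[0,0,0],"dr":[0,0,0]}]' -
python3 -m handwheel '[{"travel":[0,0,0.015],"dr":[0,0,0]},{"travel":[0,0,0],"dr":[0,0,0]}]' -
```

```text
time_s: 11.55
eef_pos: [0.509, 0.2217, 0.0358]
eef_rot: [0.001, 0.108, 0.994, 0.0]
wrist_force: [-0.4, 0.4, -3.9]
opening: 0.565
time_s: 11.8
eef_pos: [0.509, 0.2216, 0.0324]
eef_rot: [0.001, 0.108, 0.994, 0.0]
wrist_force: [0.5, -0.1, -2.8]
opening: 0.566
time_s: 11.97
eef_pos: [0.5091, 0.2217, 0.0301]
eef_rot: [0.001, 0.108, 0.994, 0.0]
wrist_force: [-0.8, -0.1, -3.4]
opening: 0.57
```

```bash
python3 -m handwheel '[{"travel":[0,0,0.008],"dr":[0,0,0]},{"travel":[0,0,0],"dr":[0,0,0]}]' -
python3 -m handwheel '[{"travel":[0,0,0.008],"dr":[0,0,0]},{"travel":[0,0,0],"dr":[0,0,0]}]' -
python3 -m handwheel '[{"travel":[0,0,0.008],"dr":[0,0,0]}]' -
```

```text
time_s: 12.13
eef_pos: [0.5092, 0.2217, 0.0288]
eef_rot: [0.001, 0.108, 0.994, 0.0]
wrist_force: [-0.4, -0.3, -3.2]
opening: 0.569
time_s: 12.3
eef_pos: [0.5092, 0.2217, 0.0275]
eef_rot: [0.001, 0.108, 0.994, 0.0]
wrist_force: [0.1, -0.3, -3.5]
opening: 0.57
time_s: 12.38
eef_pos: [0.5095, 0.2218, 0.0265]
eef_rot: [0.001, 0.108, 0.994, 0.0]
wrist_force: [-0.7, -0.6, -2.9]
opening: 0.566
```

```bash
python3 -m handwheel '[{"travel":[0.003,0,0.008],"dr":[0,0,0]},{"travel":[0,0,0],"dr":[0,0,0]}]' -
python3 -m handwheel '[{"travel":[0.002,0,0.008],"dr":[0,0,0]},{"travel":[0,0,0],"dr":[0,0,0]}]' -
python3 -m handwheel '[{"travel":[0,0,0.008],"dr":[0,0,0]}]' -
```

```text
time_s: 12.55
eef_pos: [0.5089, 0.2218, 0.025]
eef_rot: [0.001, 0.108, 0.994, 0.0]
wrist_force: [0.2, 0.6, -3.6]
opening: 0.567
time_s: 12.72
eef_pos: [0.5085, 0.2219, 0.0236]
eef_rot: [0.001, 0.108, 0.994, 0.0]
wrist_force: [-0.7, -0.6, -3.4]
opening: 0.566
time_s: 12.8
eef_pos: [0.5088, 0.2219, 0.0227]
eef_rot: [0.001, 0.108, 0.994, 0.0]
wrist_force: [-4.5, 0.4, 19.0]
opening: 0.565
```

Contact at TCP z ≈ 0.023. I'll release, retreat up and look.

```bash
python3 -m handwheel '[{"travel":[0,0,0],"dr":[0,0,0]},{"travel":[0,0,0],"dr":[0,0,0]}]' -
python3 -m handwheel '[{"travel":[0,0,0],"dr":[0,0,0]},{"travel":[0,0,0],"dr":[0,0,0]},{"travel":[0,0,0],"dr":[0,0,0]},{"travel":[0,0,0],"dr":[0,0,0]},{"travel":[0,0,0],"dr":[0,0,0]}]' 1
python3 -m handwheel '[{"travel":[0,0,-0.08],"dr":[0,0,0]},{"travel":[0,0,-0.15],"dr":[0,0,0]},{"travel":[0,0,-0.2],"dr":[0,0,0]},{"travel":[0,0,-0.2],"dr":[0,0,0]},{"travel":[0,0,-0.2],"dr":[0,0,0]},{"travel":[0,0,0],"dr":[0,0,0]},{"travel":[0,0,0],"dr":[0,0,0]},{"travel":[0,0,0],"dr":[0,0,0]}]' 1
python3 - <<'E'
from h import *
c=viewer.get_calibration("wrist"); np.savez("pics/w7c.npz",**c)
a=viewer.camera("wrist"); np.save("pics/w7.npy",a)
b=cv2.resize(viewer.camera("side")[120:215,160:287],(560,420),interpolation=2)
cv2.imwrite("pics/w7.png",cv2.resize(np.hstack([a,b]),(800,300))[:,:,::-1])
h=cv2.cvtColor(a,cv2.COLOR_RGB2HSV); f=lambda v:f"{v[0]}/{v[1]}/{v[2]}"
for bl in blobs(a,(0,0,120),(180,60,255),(200,60,400,300),300): print(int(bl[0]),np.round(bl[1],1),cv2.boxPoints(bl[2]).round(1).tolist(),cv2.approxPolyDP(cv2.convexHull(bl[3]),5,True)[:,0].tolist())
for bl in blobs(a,(18,120,100),(36,255,255),(200,60,400,300),300): print("y",int(bl[0]),cv2.boundingRect(bl[3]))
E
```

```text
time_s: 12.97
eef_pos: [0.5089, 0.222, 0.023]
eef_rot: [0.001, 0.108, 0.994, 0.0]
wrist_force: [-0.1, -0.1, -3.7]
opening: 0.568
time_s: 13.38
eef_pos: [0.5109, 0.2224, 0.0245]
eef_rot: [0.003, 0.108, 0.994, 0.001]
wrist_force: [0.1, 0.4, -0.4]
opening: 0.994
time_s: 14.05
eef_pos: [0.5101, 0.2222, 0.1599]
eef_rot: [0.004, 0.108, 0.994, 0.001]
wrist_force: [0.2, -0.1, 0.5]
opening: 1.003
7432 [280.5 197.6] [[250.0, 262.0], [250.0, 135.0], [312.0, 135.0], [312.0, 262.0]] [[251, 136], [312, 138], [308, 262], [253, 262]]
y 1325 (242, 122, 77, 133)
```

View pics/w7.png

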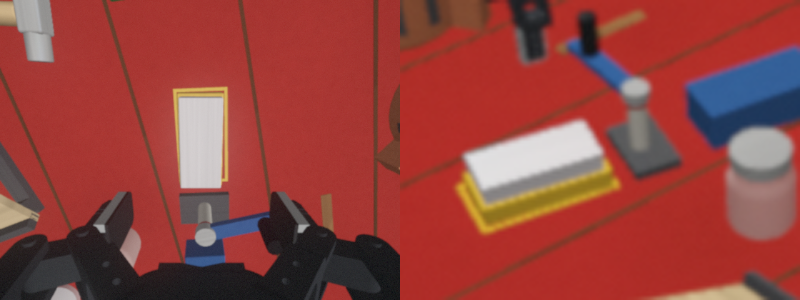

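The plate lies flat on the block. Its top spans (251,136) to (310,262). I'll check its centring and work out the approach to plate B.

Run:
```python
from h import *
c=dict(np.load("pics/w7c.npz")); a=np.load("pics/w7.npy")
P=np.array([onz(c,p,.04) for p in ((250.5,135.5),(312.5,137),(253,262.5),(308.5,262.5))])
ax=(P[2]-P[0]+P[3]-P[1])/2; ay=(P[0]-P[1]+P[2]-P[3])/2
print(P.mean(0).round(4),np.linalg.norm(ax),np.degrees(np.arctan2(ax[1],ax[0])),np.linalg.norm(ay),np.degrees(np.arctan2(ay[1],ay[0])))
h=cv2.cvtColor(a,cv2.COLOR_RGB2HSV); f=lambda v:f"{v[0]}/{v[1]}/{v[2]}"
for r in (160,200,240): print(r,'L240',*[f(h[r,k]) for k in range(240,256)],'R304',*[f(h[r,k]) for k in range(304,322)])
for k in (270,295): print(k,'T120',*[f(h[r,k]) for r in range(120,140)],'B256',*[f(h[r,k]) for r in range(256,268)])
n=Ro.from_euler('ZY',[9.5,30],degrees=True).apply([0,0,1])
B=np.array([.5391,-.172,.0763]); go(B+.09*n,TR(9.5,30))
```

```text
[0.5079 0.2225 0.04  ] 0.10874100958005077 -12.815689919135647 0.04876997954450051 -103.20579890298444
160 L240 1/158/176 1/158/178 2/158/177 5/155/181 14/150/195 20/141/210 22/138/215 22/140/208 21/136/189 20/102/187 14/36/183 0/10/200 175/7/208 0/6/209 174/6/208 0/7/210 R304 0/6/208 0/6/209 173/5/209 0/6/209 174/6/208 0/7/208 0/6/208 3/13/209 6/60/196 12/125/190 19/141/206 21/137/214 22/136/214 21/140/212 16/144/200 7/151/184 2/156/177 1/151/176
200 L240 1/150/175 1/153/175 1/152/174 1/152/175 1/151/176 1/146/175 6/147/181 14/146/194 20/138/204 21/135/193 19/102/180 12/31/180 4/9/199 175/7/209 0/6/210 0/6/208 R304 0/6/209 175/7/208 170/7/210 175/7/208 175/7/209 9/12/210 15/36/211 14/85/203 8/130/188 7/143/182 15/141/192 20/137/209 22/135/215 21/138/213 16/142/201 8/146/183 1/149/176 1/149/174
240 L240 1/161/170 1/156/172 1/156/172 1/159/172 1/158/171 1/157/172 2/158/173 1/153/173 1/147/175 7/155/179 16/142/194 17/102/182 12/29/178 4/9/198 175/7/207 174/6/208 R304 174/6/208 174/6/206 0/6/207 175/7/209 12/16/208 18/55/212 17/109/205 10/139/187 3/149/176 3/151/174 13/148/184 20/139/20
[... 167 characters left out ...]
187 15/145/162 20/146/171 21/139/200 22/138/212 22/139/211 20/120/197 16/60/158 4/13/159 175/8/194 176/9/207 175/7/209 B256 0/6/209 0/6/208 174/6/207 174/6/208 174/6/209 0/6/207 2/18/200 0/61/184 1/131/177 1/154/174 1/156/173 0/151/174
295 T120 2/162/173 5/159/178 15/150/194 21/143/212 22/139/216 22/141/215 20/143/209 14/151/193 9/159/170 15/145/160 20/141/179 21/142/201 21/141/211 22/137/212 21/127/199 18/78/166 10/19/162 0/8/192 176/9/205 0/6/208 B256 173/5/206 174/6/207 174/6/207 0/6/207 174/6/205 175/7/206 0/18/199 179/63/182 1/133/173 1/155/171 0/151/172 0/152/170
dr [ 0.1936  0.9988 -0.7137] rows 6 [ 0.032  0.166 -0.119] | travel [-0.0688 -2.6241 -0.0083] rows 11 [-0.006 -0.239 -0.001]
```

Run:
```python
from h import *
c=dict(np.load("pics/w7c.npz")); r=np.radians(-12.4); u=np.array([np.cos(r),np.sin(r)]); v=np.array([-u[1],u[0]])
o=np.array([.5092,.2214])
g=lambda p,z:((onz(c,p,z)[:2]-o)@u*1e3,(onz(c,p,z)[:2]-o)@v*1e3)
print("block far",g((282,130.0),.02),"plate far top",g((282,136.7),.04),"bottom",g((282,134.6),.02),"plate near top",g((282,263),.04))
for row,bl,br,pl,pr in ((200,249.6,311.7,250.9,309.5),(240,250.5,310.5,251.7,308.3)): print("blk L,R",g((bl,row),.02)[1],g((br,row),.02)[1],"pl L,R",g((pl,row),.04)[1],g((pr,row),.04)[1])
```

```text
block far (np.float64(-59.54325985940399), np.float64(1.6369372623534266)) plate far top (np.float64(-55.51147935796255), np.float64(1.5131544993225987)) bottom (np.float64(-55.78236339252018), np.float64(1.6347977362170703)) plate near top (np.float64(53.371463250449445), np.float64(1.4512123789885396))
blk L,R -27.344798811405695 28.163724368693774 pl L,R -24.32760144950738 24.329126562210845
blk L,R -27.662842033548653 28.065234096325955 pl L,R -24.667083923910937 24.166148705962662
```

Plate 1 sits within about 1 mm of the block centre. Next is plate B, the middle one: the same grip offset by 92 mm along the rack.

```bash
python3 -m handwheel '[{"travel":[0,0,-0.05],"dr":[0.032,0.166,-0.119]},{"travel":[0,0,0],"dr":[0.032,0.166,-0.119]},{"travel":[0,0,0],"dr":[0.032,0.166,-0.119]},{"travel":[0,0,0],"dr":[0.032,0.166,-0.119]},{"travel":[0,0,0],"dr":[0.032,0.166,-0.119]},{"travel":[0,0,0],"dr":[0.032,0.166,-0.119]},{"travel":[-0.006,-0.24,0],"dr":[0,0,0]},{"travel":[-0.006,-0.24,0],"dr":[0,0,0]},{"travel":[-0.006,-0.24,0],"dr":[0,0,0]},{"travel":[-0.006,-0.24,0],"dr":[0,0,0]},{"travel":[-0.006,-0.24,0],"dr":[0,0,0]},{"travel":[-0.006,-0.24,0],"dr":[0,0,0]},{"travel":[-0.006,-0.24,0],"dr":[0,0,0]},{"travel":[-0.006,-0.24,0],"dr":[0,0,0]},{"travel":[-0.006,-0.24,0],"dr":[0,0,0]},{"travel":[-0.006,-0.24,0],"dr":[0,0,0]},{"travel":[-0.006,-0.23,0],"dr":[0,0,0]},{"travel":[0,0,0],"dr":[0,0,0]},{"travel":[0,0,0],"dr":[0,0,0]},{"travel":[0,0,0],"dr":[0,0,0]}]' 1
python3 - <<'E'
from h import *
n=Ro.from_euler('ZY',[9.5,30],degrees=True).apply([0,0,1])
go(np.array([.5347,-.1701,.0685])+.05*n,TR(9.5,30))
E
```

```text
time_s: 15.82
eef_pos: [0.5714, -0.1807, 0.117]
eef_rot: [-0.301, -0.093, 0.949, -0.015]
wrist_force: [0.4, -0.5, -0.3]
opening: 0.999
dr [ 0.0214 -0.1708  0.0628] rows 1 [ 0.021 -0.171  0.063] | travel [0.0373 0.1102 0.0613] rows 1 [0.037 0.11  0.061]
```

```bash
python3 -m handwheel '[{"travel":[0,0.05,0],"dr":[0.021,-0.171,0.063]},{"travel":[0.03,0.07,0],"dr":[0,0,0]},{"travel":[0,0,0],"dr":[0,0,0]},{"travel":[0,0,0],"dr":[0,0,0]},{"travel":[0,0,0],"dr":[0,0,0]}]' 1
python3 - <<'E'
from h import *
n=Ro.from_euler('ZY',[9.5,30],degrees=True).apply([0,0,1])
go(np.array([.5347,-.1701,.0685]),TR(9.5,30))
E
```

```text
time_s: 16.23
eef_pos: [0.5602, -0.1564, 0.1137]
eef_rot: [-0.264, -0.084, 0.961, -0.019]
wrist_force: [-0.1, -0.5, -0.2]
opening: 1.002
dr [ 0.0081 -0.0236  0.0174] rows 1 [ 0.008 -0.024  0.017] | travel [ 0.0075 -0.0622  0.3524] rows 2 [ 0.004 -0.031  0.176]
```

```bash
python3 -m handwheel '[{"travel":[0.007,-0.062,0],"dr":[0.008,-0.024,0.017]},{"travel":[0,0,0.05],"dr":[0,0,0]},{"travel":[0,0,0],"dr":[0,0,0]},{"travel":[0,0,0],"dr":[0,0,0]},{"travel":[0,0,0],"dr":[0,0,0]}]' 1
python3 - <<'E'
from h import *
go(np.array([.5347,-.1701,.0685]),TR(9.5,30))
a=viewer.camera("wrist"); g=cv2.cvtColor(a,cv2.COLOR_RGB2GRAY).astype(int); np.save("pics/w8.npy",a)
for r in (180,210,240): print(r,[int(v) for v in g[r,200:370:3]])
E
```

```text
time_s: 16.65
eef_pos: [0.5584, -0.1671, 0.108]
eef_rot: [-0.257, -0.081, 0.963, -0.023]
wrist_force: [0.3, 0.8, 0.1]
opening: 0.999
dr [-0.0054  0.0027  0.0027] rows 1 [-0.005  0.003  0.003] | travel [0.0064 0.0062 0.3075] rows 2 [0.003 0.003 0.154]
180 [118, 133, 133, 134, 116, 114, 116, 114, 115, 116, 115, 107, 136, 141, 140, 143, 139, 138, 143, 140, 143, 139, 141, 142, 139, 143, 142, 141, 140, 141, 140, 141, 136, 140, 139, 143, 140, 143, 141, 141, 142, 138, 123, 118, 113, 115, 119, 123, 124, 125, 124, 124, 128, 132, 135, 134, 121]
210 [128, 132, 130, 130, 127, 127, 130, 127, 128, 128, 126, 127, 124, 140, 138, 142, 141, 138, 142, 143, 143, 139, 142, 141, 141, 143, 143, 138, 142, 140, 140, 140, 137, 141, 138, 141, 143, 141, 140, 144, 143, 142, 127, 128, 127, 128, 128, 128, 129, 127, 125, 118, 131, 131, 129, 123, 128]
240 [130, 131, 133, 134, 132, 127, 128, 129, 129, 129, 129, 131, 114, 143, 138, 142, 140, 140, 140, 142, 144, 139, 144, 138, 138, 144, 143, 141, 141, 141, 140, 138, 141, 139, 141, 142, 141, 140, 139, 141, 141, 136, 127, 126, 128, 127, 126, 126, 125, 125, 122, 132, 131, 133, 124, 125, 126]
```

```bash
python3 -m handwheel '[{"travel":[0.006,0,0.1],"dr":[-0.005,0.003,0.003]},{"travel":[0,0,0.12],"dr":[0,0,0]},{"travel":[0,0,0.08],"dr":[0,0,0]},{"travel":[0,0,0],"dr":[0,0,0]},{"travel":[0,0,0],"dr":[0,0,0]},{"travel":[0,0,0],"dr":[0,0,0]}]' 1
python3 - <<'E'
from h import *
go(np.array([.5347,-.1701,.0685]),TR(9.5,30))
E
```

```text
time_s: 17.2
eef_pos: [0.5362, -0.172, 0.0694]
eef_rot: [-0.257, -0.079, 0.963, -0.022]
wrist_force: [0.9, -0.6, 0.4]
opening: 1.0
dr [-0.0017  0.0041 -0.0028] rows 1 [-0.002  0.004 -0.003] | travel [0.0037 0.0141 0.009 ] rows 1 [0.004 0.014 0.009]
```

Within 2 mm. I'll settle and grip.

```bash
python3 -m handwheel '[{"travel":[0.004,0.005,0.009],"dr":[-0.002,0.004,-0.003]},{"travel":[0,0,0],"dr":[0,0,0]},{"travel":[0,0,0],"dr":[0,0,0]}]' 1
python3 -m handwheel '[{"travel":[0,0,0],"dr":[0,0,0]},{"travel":[0,0,0],"dr":[0,0,0]},{"travel":[0,0,0],"dr":[0,0,0]},{"travel":[0,0,0],"dr":[0,0,0]},{"travel":[0,0,0],"dr":[0,0,0]},{"travel":[0,0,0],"dr":[0,0,0]},{"travel":[0,0,0],"dr":[0,0,0]},{"travel":[0,0,0],"dr":[0,0,0]}]' -1
python3 -m handwheel '[{"travel":[0,0,-0.1],"dr":[0,0,0]},{"travel":[0,0,-0.15],"dr":[0,0,0]},{"travel":[0,0,-0.15],"dr":[0,0,0]},{"travel":[0,0,-0.15],"dr":[0,0,0]},{"travel":[0,0,-0.15],"dr":[0,0,0]},{"travel":[0,0,-0.1],"dr":[0,0,0]},{"travel":[0,0,0],"dr":[0,0,0]},{"travel":[0,0,0],"dr":[0,0,0]},{"travel":[0,0,0],"dr":[0,0,0]}]' -
python3 - <<'E'
from h import *
a=viewer.camera("wrist"); np.save("pics/w9.npy",a); g=cv2.cvtColor(a,cv2.COLOR_RGB2GRAY).astype(int)
for r in (170,200): print(r,g[r,216:230].tolist(),g[r,336:352].tolist())
for cc in (250,310): print(cc,g[150:176,cc].tolist())
go([.5096,.2218,.17],TR(-12.4))
E
```

```text
time_s: 17.45
eef_pos: [0.5366, -0.1717, 0.0701]
eef_rot: [-0.257, -0.08, 0.963, -0.022]
wrist_force: [0.2, -1.3, 0.1]
opening: 1.0
time_s: 18.12
eef_pos: [0.5379, -0.172, 0.0716]
eef_rot: [-0.255, -0.08, 0.963, -0.023]
wrist_force: [0.3, -0.9, 0.3]
opening: 0.567
time_s: 18.87
eef_pos: [0.5949, -0.159, 0.1699]
eef_rot: [-0.26, -0.081, 0.962, -0.018]
wrist_force: [-0.7, -0.5, -3.0]
opening: 0.557
170 [140, 141, 139, 137, 123, 115, 128, 143, 148, 152, 151, 149, 150, 149] [151, 151, 150, 147, 147, 149, 153, 150, 142, 137, 135, 138, 137, 138, 138, 138]
200 [141, 139, 140, 140, 140, 138, 122, 122, 137, 146, 149, 151, 149, 150] [152, 149, 148, 148, 151, 149, 139, 139, 137, 137, 138, 138, 135, 137, 137, 137]
250 [128, 127, 127, 126, 115, 103, 95, 95, 99, 107, 126, 143, 147, 152, 152, 150, 151, 150, 153, 150, 151, 150, 152, 151, 153, 151]
310 [130, 128, 127, 122, 118, 104, 96, 95, 97, 104, 122, 138, 144, 148, 150, 152, 151, 149, 151, 149, 149, 150, 150, 151, 150, 151]
dr [-0.1784 -0.9992  0.7185] rows 6 [-0.03  -0.167  0.12 ] | travel [ 1.097   2.3574 -0.0047] rows 11 [ 0.1    0.214 -0.   ]
```

```bash
python3 -m handwheel '[{"travel":[0,0,-0.1],"dr":[-0.03,-0.167,0.12]},{"travel":[0,0,0],"dr":[-0.03,-0.167,0.12]},{"travel":[0,0,0],"dr":[-0.03,-0.167,0.12]},{"travel":[0,0,0],"dr":[-0.03,-0.167,0.12]},{"travel":[0,0,0],"dr":[-0.03,-0.167,0.12]},{"travel":[0,0,0],"dr":[-0.03,-0.167,0.12]},{"travel":[0.1,0.21,0],"dr":[0,0,0]},{"travel":[0.1,0.21,0],"dr":[0,0,0]},{"travel":[0.1,0.21,0],"dr":[0,0,0]},{"travel":[0.1,0.21,0],"dr":[0,0,0]},{"travel":[0.1,0.21,0],"dr":[0,0,0]},{"travel":[0.1,0.21,0],"dr":[0,0,0]},{"travel":[0.1,0.21,0],"dr":[0,0,0]},{"travel":[0.1,0.21,0],"dr":[0,0,0]},{"travel":[0.1,0.21,0],"dr":[0,0,0]},{"travel":[0.05,0.1,0],"dr":[0,0,0]},{"travel":[0,0,0],"dr":[0,0,0]},{"travel":[0,0,0],"dr":[0,0,0]},{"travel":[0,0,0],"dr":[0,0,0]}]' -
python3 -c "
from h import *
go([.5109,.2219,.12],TR(-12.4))"
```

```text
time_s: 20.5
eef_pos: [0.501, 0.1764, 0.1529]
eef_rot: [-0.018, 0.126, 0.992, 0.001]
wrist_force: [0.7, 0.3, -4.0]
opening: 0.56
dr [-0.0053 -0.0691 -0.0674] rows 1 [-0.005 -0.069 -0.067] | travel [0.0004 0.3107 0.2194] rows 2 [0.    0.155 0.11 ]
```

```bash
python3 -m handwheel '[{"travel":[0,0,0],"dr":[-0.005,-0.069,-0.067]},{"travel":[0,0.16,0.1],"dr":[0,0,0]},{"travel":[0,0.16,0.1],"dr":[0,0,0]},{"travel":[0,0,0.05],"dr":[0,0,0]},{"travel":[0,0,0],"dr":[0,0,0]},{"travel":[0,0,0],"dr":[0,0,0]},{"travel":[0,0,0],"dr":[0,0,0]}]' -
python3 -c "
from h import *
go([.5109,.2219,.075],TR(-12.4))"
```

```text
time_s: 21.08
eef_pos: [0.5121, 0.2142, 0.1117]
eef_rot: [-0.001, 0.113, 0.994, -0.003]
wrist_force: [0.3, 0.1, -5.0]
opening: 0.571
dr [-0.0116 -0.0042 -0.0191] rows 1 [-0.012 -0.004 -0.019] | travel [0.0188 0.0485 0.2443] rows 1 [0.019 0.048 0.244]
```

```bash
python3 -m handwheel '[{"travel":[0.019,0.049,0.05],"dr":[-0.012,-0.004,-0.019]},{"travel":[0,0,0.12],"dr":[0,0,0]},{"travel":[0,0,0.06],"dr":[0,0,0]},{"travel":[0,0,0],"dr":[0,0,0]},{"travel":[0,0,0],"dr":[0,0,0]},{"travel":[0,0,0],"dr":[0,0,0]}]' -
python3 -c "
from h import *
go([.5109,.2219,.057],TR(-12.4))"
```

```text
time_s: 21.58
eef_pos: [0.5131, 0.2202, 0.078]
eef_rot: [0.002, 0.11, 0.994, 0.001]
wrist_force: [0.1, 0.9, -3.4]
opening: 0.562
dr [ 0.0055  0.0077 -0.0059] rows 1 [ 0.005  0.008 -0.006] | travel [0.0164 0.0078 0.1398] rows 1 [0.016 0.008 0.14 ]
```

```bash
python3 -m handwheel '[{"travel":[0.016,0.008,0.02],"dr":[0.005,0.008,-0.006]},{"travel":[0,0,0.05],"dr":[0,0,0]},{"travel":[0,0,0.04],"dr":[0,0,0]},{"travel":[0,0,0],"dr":[0,0,0]},{"travel":[0,0,0],"dr":[0,0,0]},{"travel":[0,0,0],"dr":[0,0,0]}]' -
python3 -c "
from h import *
go([.5109,.2219,.057],TR(-12.4))"
```

```text
time_s: 22.08
eef_pos: [0.5121, 0.2226, 0.0618]
eef_rot: [0.001, 0.108, 0.994, 0.001]
wrist_force: [0.1, 1.1, -2.9]
opening: 0.56
dr [0.0029 0.0047 0.0014] rows 1 [0.003 0.005 0.001] | travel [ 0.0069 -0.0066  0.032 ] rows 1 [ 0.007 -0.007  0.032]
```

```bash
python3 -m handwheel '[{"travel":[0.008,-0.006,0.03],"dr":[0.003,0.005,0.001]},{"travel":[0,0,0.02],"dr":[0,0,0]},{"travel":[0,0,0],"dr":[0,0,0]},{"travel":[0,0,0],"dr":[0,0,0]}]' -
python3 -m handwheel '[{"travel":[0,0,0.015],"dr":[0,0,0]},{"travel":[0,0,0],"dr":[0,0,0]},{"travel":[0,0,0],"dr":[0,0,0]}]' -
python3 -c "
from h import *
go([.5109,.2219,.046],TR(-12.4))"
```

```text
time_s: 22.42
eef_pos: [0.5109, 0.222, 0.0538]
eef_rot: [0.0, 0.108, 0.994, -0.0]
wrist_force: [0.2, 0.3, -4.3]
opening: 0.562
time_s: 22.67
eef_pos: [0.511, 0.222, 0.0514]
eef_rot: [0.0, 0.108, 0.994, -0.0]
wrist_force: [0.2, -0.1, -3.4]
opening: 0.564
dr [-0.      0.0004  0.0003] rows 1 [-0.  0.  0.] | travel [ 0.0005 -0.0006  0.0359] rows 1 [ 0.    -0.001  0.036]
```

```bash
python3 -m handwheel '[{"travel":[0.001,0,0.01],"dr":[0,0,0]},{"travel":[0,0,0],"dr":[0,0,0]}]' -
python3 -m handwheel '[{"travel":[0.001,0,0.008],"dr":[0,0,0]},{"travel":[0,0,0],"dr":[0,0,0]}]' -
python3 -m handwheel '[{"travel":[0.001,0,0.008],"dr":[0,0,0]}]' -
```

```text
time_s: 22.83
eef_pos: [0.511, 0.222, 0.0499]
eef_rot: [0.0, 0.108, 0.994, 0.0]
wrist_force: [-0.3, -0.4, -3.2]
opening: 0.566
time_s: 23.0
eef_pos: [0.5109, 0.2221, 0.0487]
eef_rot: [0.0, 0.108, 0.994, 0.0]
wrist_force: [0.1, -1.2, -4.0]
opening: 0.565
time_s: 23.08
eef_pos: [0.511, 0.2222, 0.0477]
eef_rot: [0.001, 0.108, 0.994, 0.0]
wrist_force: [0.7, -0.1, -4.1]
opening: 0.564
```

```bash
python3 -m handwheel '[{"travel":[0.001,0,0.005],"dr":[0,0,0]}]' -
```

```text
time_s: 23.17
eef_pos: [0.511, 0.2222, 0.0472]
eef_rot: [0.001, 0.108, 0.994, 0.0]
wrist_force: [-3.0, -0.0, 5.2]
opening: 0.568
```

Contact at z = 0.047, as predicted. I'll release, rise and look.

```bash
python3 -m handwheel '[{"travel":[0,0,0.003],"dr":[0,0,0]},{"travel":[0,0,0],"dr":[0,0,0]}]' -
python3 -m handwheel '[{"travel":[0,0,0],"dr":[0,0,0]},{"travel":[0,0,0],"dr":[0,0,0]},{"travel":[0,0,0],"dr":[0,0,0]},{"travel":[0,0,0],"dr":[0,0,0]},{"travel":[0,0,0],"dr":[0,0,0]}]' 1
python3 -m handwheel '[{"travel":[0,0,-0.08],"dr":[0,0,0]},{"travel":[0,0,-0.15],"dr":[0,0,0]},{"travel":[0,0,-0.2],"dr":[0,0,0]},{"travel":[0,0,-0.2],"dr":[0,0,0]},{"travel":[0,0,-0.1],"dr":[0,0,0]},{"travel":[0,0,0],"dr":[0,0,0]},{"travel":[0,0,0],"dr":[0,0,0]},{"travel":[0,0,0],"dr":[0,0,0]}]' 1
python3 - <<'E'
from h import *
c=viewer.get_calibration("wrist"); np.savez("pics/w10c.npz",**c)
a=viewer.camera("wrist"); np.save("pics/w10.npy",a); s=viewer.camera("side"); np.save("pics/s10.npy",s)
b=cv2.resize(s[110:215,160:300],(560,420),interpolation=2)
cv2.imwrite("pics/w10.png",cv2.resize(np.hstack([a,b]),(800,300))[:,:,::-1])
for bl in blobs(a,(0,0,120),(180,60,255),(200,60,400,320),300): print(int(bl[0]),np.round(bl[1],1),cv2.approxPolyDP(cv2.convexHull(bl[3]),5,True)[:,0].tolist())
cd=viewer.get_calibration("side")
for bl in blobs(s,(0,0,0),(180,150,70),(195,110,240,150),10): print("knob?",int(bl[0]),np.round(bl[1],1),cv2.boundingRect(bl[3]))
for bl in blobs(s,(105,120,40),(125,255,255),(195,110,245,160),10): print("arm",int(bl[0]),cv2.boxPoints(bl[2]).round(1).tolist())
for bl in blobs(a,(105,120,40),(125,255,255),None,100): print("armw",int(bl[0]),np.round(bl[1],1),cv2.boxPoints(bl[2]).round(1).tolist())
E
```

```text
time_s: 23.33
eef_pos: [0.511, 0.2222, 0.0474]
eef_rot: [0.001, 0.108, 0.994, 0.0]
wrist_force: [1.1, -1.1, -2.5]
opening: 0.565
time_s: 23.75
eef_pos: [0.5132, 0.2227, 0.0488]
eef_rot: [0.003, 0.108, 0.994, 0.001]
wrist_force: [-1.0, -0.1, -0.8]
opening: 1.002
time_s: 24.42
eef_pos: [0.5123, 0.2225, 0.1669]
eef_rot: [0.003, 0.108, 0.994, 0.001]
wrist_force: [-0.0, -0.0, -0.7]
opening: 1.001
8398 [280.7 199.9] [[308, 133], [310, 268], [253, 269], [248, 137]]
354 [286.4 291.6] [[290, 279], [295, 305], [278, 304], [278, 283]]
knob? 194 [201.2 120.2] (195, 110, 13, 26)
knob? 41 [219.3 130.6] (217, 124, 6, 14)
arm 60 [[213.39999389648438, 134.6999969482422], [216.3000030517578, 131.1999969482422], [231.1999969482422, 143.6999969482422], [228.39999389648438, 147.10000610351562]]
armw 985 [286.4 360.8] [[257.5, 351.79998779296875], [310.20001220703125, 343.0], [314.29998779296875, 367.8999938964844], [261.6000061035156, 376.70001220703125]]
armw 959 [328.9 312.1] [[295.8999938964844, 310.5], [363.6000061035156, 295.3999938964844], [367.79998779296875, 314.29998779296875], [300.1000061035156, 329.29998779296875]]
```

View pics/w10.png

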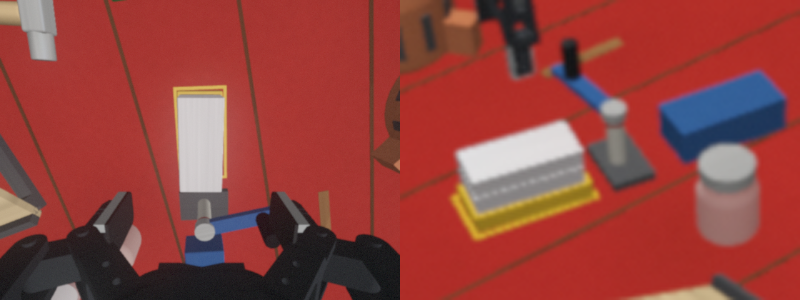

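Both plates are stacked: the top one spans (248,136) to (310,269), and the side view shows the two plates flush. Now its numbers and the knob position.

Run:
```python
from h import *
c=dict(np.load("pics/w10c.npz")); a=np.load("pics/w10.npy"); h=cv2.cvtColor(a,cv2.COLOR_RGB2HSV)
r=np.radians(-12.4); u=np.array([np.cos(r),np.sin(r)]); v=np.array([-u[1],u[0]]); o=np.array([.5092,.2214])
g=lambda p,z:np.round([(onz(c,p,z)[:2]-o)@u*1e3,(onz(c,p,z)[:2]-o)@v*1e3],1)
V=h[:,:,2].astype(int); S=h[:,:,1].astype(int)
for row in (150,200,250):
    L=min(k for k in range(235,280) if S[row,k]<35 and V[row,k]>190); R=max(k for k in range(285,325) if S[row,k]<35); print(row,"plate",L-.5,R+.5,g((L-.5,row),.06),g((R+.5,row),.06))
for k in (260,280,300):
    T=min(q for q in range(115,170) if S[q,k]<35 and V[q,k]>185); B=max(q for q in range(230,285) if S[q,k]<35 and V[q,k]>150); print(k,"T,B",T-.5,B+.5,g((k,T-.5),.06),g((k,B+.5),.06), [f"{S[q,k]}/{V[q,k]}" for q in range(122,142)])
print("post",o+.1*u); pv=o+.1*u
cd=viewer.get_calibration("side"); kb=onz(cd,(219.3,125),.113); kb2=onz(cd,(219.5,131),.092); print("knob",kb.round(4),kb2.round(4))
for K in (kb,kb2):
  d=K[:2]-pv; print("r",np.linalg.norm(d),"gauge",(d@u).round(4),(d@v).round(4),"ang from gauge x",np.degrees(np.arctan2(d@v,d@u)))
```

```text
150 plate 248.5 313.5 [-44.7 -23.2] [-44.7  25.8]
200 plate 250.5 311.5 [ -5.8 -22.8] [-5.7 25.4]
250 plate 251.5 310.5 [ 37.  -23.1] [37.1 25.7]
260 T,B 136.5 268.5 [-54.6 -14.3] [ 54.  -16.4] ['144/212', '140/216', '141/214', '147/203', '150/179', '151/167', '145/192', '144/206', '138/210', '127/197', '76/165', '22/154', '11/160', '13/152', '9/171', '8/196', '7/205', '7/208', '9/209', '7/209']
280 T,B 136.5 268.5 [-54.6   0.6] [54.   0.4] ['139/216', '139/214', '143/208', '150/190', '152/166', '142/169', '141/193', '139/207', '139/208', '120/199', '75/164', '23/152', '13/162', '10/151', '11/169', '7/196', '5/207', '6/210', '6/210', '6/209']
300 T,B 136.5 268.5 [-54.6  15.5] [54.  17.3] ['140/216', '142/212', '150/199', '152/176', '148/160', '144/170', '141/197', '138/207', '140/209', '128/201', '92/175', '29/156', '14/163', '12/150', '11/167', '7/194', '7/206', '6/208', '6/208', '7/208']
post [0.60686723 0.19992647]
knob [0.606  0.2747 0.113 ] [0.6053 0.2761 0.092 ]
r 0.0747315881098008 gauge -0.0169 0.0728 ang from gauge x 103.07760962005236
r 0.07616291948366531 gauge -0.0179 0.074 ang from gauge x 103.59449140738081
```

Stack check: the top plate is about 1 mm from the block centre, within 1° of square. The knob is at (0.605, 0.276), and the pivot inferred from the outline is (0.608, 0.205), which gives r = 70.6 mm and matches the listed 70. I'll cage the knob between the jaws and swing it round the pivot.

```bash
cat >> h.py <<'E'
PV=np.array([.6077,.205])
def knob(phi,z,r=.07):  # tool x radial outward at world angle phi (deg)
    f=np.radians(phi); go([*(PV+r*np.array([np.cos(f),np.sin(f)])),z],TR(phi-180))
def where():
    p,R=tool(); d=p[:2]-PV; x=R.as_matrix()[:,0]
    print("phi",np.degrees(np.arctan2(d[1],d[0])).round(1),"r",np.linalg.norm(d).round(4),"z",p[2].round(4),"toolx",np.degrees(np.arctan2(x[1],x[0])).round(1),ctrl.get_obs()["wrist_force"].round(1))
E
python3 -c "
from h import *
knob(92.2,.16); print(ctrl.get_obs()['q'].round(2))"
```

```text
dr [0.0088 0.0049 2.5134] rows 12 [0.001 0.    0.209] | travel [0.3265 0.636  0.0378] rows 3 [0.109 0.212 0.013]
[ 0.2   0.21  1.72 -0.    1.21 -1.16]
```

```bash
python3 -m handwheel '[{"travel":[0,0,0],"dr":[0.001,0,0.21]},{"travel":[0,0,0],"dr":[0.001,0,0.21]},{"travel":[0,0,0],"dr":[0.001,0,0.21]},{"travel":[0,0,0],"dr":[0.001,0,0.21]},{"travel":[0,0,0],"dr":[0.001,0,0.21]},{"travel":[0,0,0],"dr":[0.001,0,0.21]},{"travel":[0,0,0],"dr":[0.001,0,0.21]},{"travel":[0,0,0],"dr":[0,0,0.21]},{"travel":[0,0,0],"dr":[0,0,0.21]},{"travel":[0,0,0],"dr":[0,0,0.21]},{"travel":[0,0,0],"dr":[0,0,0.21]},{"travel":[0,0,0],"dr":[0,0,0.21]},{"travel":[0.1,0.2,0],"dr":[0,0,0]},{"travel":[0.11,0.21,0],"dr":[0,0,0]},{"travel":[0.11,0.21,0],"dr":[0,0,0]},{"travel":[0,0,0],"dr":[0,0,0]},{"travel":[0,0,0],"dr":[0,0,0]},{"travel":[0,0,0],"dr":[0,0,0]}]' 0
python3 -c "
from h import *
knob(92.2,.13); print(ctrl.get_obs()['q'].round(2)); where()"
```

```text
time_s: 26.02
eef_pos: [0.587, 0.2637, 0.1236]
eef_rot: [-0.015, 0.719, 0.694, -0.027]
wrist_force: [-0.2, 0.5, 0.1]
opening: 0.501
dr [-0.1166  0.0302 -0.14  ] rows 1 [-0.117  0.03  -0.14 ] | travel [ 0.0705  0.1229 -0.0426] rows 1 [ 0.07   0.123 -0.043]
[ 0.24  0.48  1.45 -0.    1.27  0.27]
phi 109.4 r 0.0622 z 0.1236 toolx 88.0 [-0.2  0.5  0.1]
```

```bash
python3 -m handwheel '[{"travel":[0,0,-0.1],"dr":[-0.117,0.03,-0.14]},{"travel":[0.07,0.1,0],"dr":[0,0,0]},{"travel":[0,0.03,0],"dr":[0,0,0]},{"travel":[0,0,0],"dr":[0,0,0]},{"travel":[0,0,0],"dr":[0,0,0]},{"travel":[0,0,0],"dr":[0,0,0]}]' 0
python3 -c "
from h import *
knob(92.2,.082); where()"
```

```text
time_s: 26.52
eef_pos: [0.5981, 0.2718, 0.1322]
eef_rot: [-0.003, 0.692, 0.721, -0.006]
wrist_force: [-0.9, -0.1, -0.7]
opening: 0.502
dr [-0.0257  0.0067  0.0049] rows 1 [-0.026  0.007  0.005] | travel [0.0194 0.0472 0.3346] rows 2 [0.01  0.024 0.167]
phi 98.2 r 0.0675 z 0.1322 toolx 92.3 [-0.9 -0.1 -0.7]
```

```bash
python3 -m handwheel '[{"travel":[0.02,0.05,0],"dr":[-0.026,0.007,0.005]},{"travel":[0,0,0],"dr":[0,0,0]},{"travel":[0,0,0],"dr":[0,0,0]},{"travel":[0,0,0],"dr":[0,0,0]}]' 0
python3 - <<'E'
from h import *
knob(92.2,.082); where()
a=viewer.camera("wrist"); b=cv2.resize(viewer.camera("side")[90:195,160:300],(560,420),interpolation=2)
cv2.imwrite("pics/w11.png",cv2.resize(np.hstack([a,b]),(800,300))[:,:,::-1])
E
```

```text
time_s: 26.85
eef_pos: [0.6059, 0.2747, 0.1325]
eef_rot: [0.0, 0.694, 0.72, 0.001]
wrist_force: [-0.8, -0.2, -0.6]
opening: 0.502
dr [ 0.0034 -0.0009 -0.0025] rows 1 [ 0.003 -0.001 -0.003] | travel [ 0.0021 -0.0056  0.3366] rows 2 [ 0.001 -0.003  0.168]
phi 91.5 r 0.0697 z 0.1325 toolx 92.1 [-0.8 -0.2 -0.6]
```

The picture limit is reached, so I continue on numbers. I'll lower around the knob with a 12 mm margin per side and check the force.

```bash
python3 -m handwheel '[{"travel":[0,-0.005,0.05],"dr":[0,0,0]},{"travel":[0,0,0.05],"dr":[0,0,0]},{"travel":[0,0,0],"dr":[0,0,0]},{"travel":[0,0,0],"dr":[0,0,0]}]' 0
python3 -m handwheel '[{"travel":[0,0,0.08],"dr":[0,0,0]},{"travel":[0,0,0.08],"dr":[0,0,0]},{"travel":[0,0,0.04],"dr":[0,0,0]},{"travel":[0,0,0],"dr":[0,0,0]},{"travel":[0,0,0],"dr":[0,0,0]},{"travel":[0,0,0],"dr":[0,0,0]}]' 0
python3 -m handwheel '[{"travel":[0,0,0],"dr":[0,0,0]},{"travel":[0,0,0],"dr":[0,0,0]},{"travel":[0,0,0],"dr":[0,0,0]}]' -0.3
python3 -c "
from h import *
knob(92.2,.084); where()"
```

```text
time_s: 27.28
eef_pos: [0.6047, 0.2746, 0.1155]
eef_rot: [0.0, 0.694, 0.72, 0.0]
wrist_force: [-0.1, 0.3, 0.8]
opening: 0.499
time_s: 27.78
eef_pos: [0.6033, 0.2742, 0.08]
eef_rot: [-0.001, 0.694, 0.72, -0.001]
wrist_force: [-1.2, -0.4, -0.0]
opening: 0.5
time_s: 28.03
eef_pos: [0.6038, 0.2744, 0.0807]
eef_rot: [-0.0, 0.694, 0.72, -0.001]
wrist_force: [0.1, 0.1, -0.3]
opening: 0.354
dr [-0.003   0.0005 -0.0023] rows 1 [-0.003  0.001 -0.002] | travel [ 0.0035  0.0081 -0.0221] rows 1 [ 0.004  0.008 -0.022]
phi 93.2 r 0.0695 z 0.0807 toolx 92.1 [ 0.1  0.1 -0.3]
```

```bash
python3 -m handwheel '[{"travel":[-0.003,-0.052,-0.01],"dr":[0,0,-0.21]},{"travel":[-0.003,-0.052,0],"dr":[0,0,-0.21]},{"travel":[-0.003,-0.052,0],"dr":[0,0,-0.21]},{"travel":[-0.003,-0.052,0],"dr":[0,0,-0.21]},{"travel":[0,0,0],"dr":[0,0,0]},{"travel":[0,0,0],"dr":[0,0,0]},{"travel":[0,0,0],"dr":[0,0,0]}]' -0.3
python3 - <<'E'
from h import *
where(); knob(120,.083)
s=viewer.camera("side"); 
for bl in blobs(s,(105,120,40),(125,255,255),(185,110,248,185),10): print("arm",int(bl[0]),cv2.boxPoints(bl[2]).round(1).tolist())
cd=viewer.get_calibration("side"); f=np.radians([92,120,150,169]); print([proj(cd,[*(PV+.085*np.array([np.cos(t),np.sin(t)])),.071]).round(1).tolist() for t in f])
E
```

```text
time_s: 28.62
eef_pos: [0.5765, 0.2668, 0.086]
eef_rot: [0.003, 0.514, 0.858, 0.003]
wrist_force: [-0.1, -0.5, -0.1]
opening: 0.349
phi 116.8 r 0.0693 z 0.086 toolx 118.1 [-0.1 -0.5 -0.1]
dr [ 0.0134  0.0035 -0.0632] rows 1 [ 0.013  0.003 -0.063] | travel [ 0.0056 -0.0258  0.0198] rows 1 [ 0.006 -0.026  0.02 ]
arm 55 [[211.8000030517578, 143.39999389648438], [213.39999389648438, 139.39999389648438], [230.1999969482422, 145.6999969482422], [228.6999969482422, 149.8000030517578]]
[[217.4, 134.8], [207.7, 142.0], [204.2, 151.8], [206.2, 158.0]]
```

The arm follows (its tip pixel moved from (215,133) to (212,141)) with no force. Continuing.

```bash
python3 -m handwheel '[{"travel":[0.002,-0.055,0.01],"dr":[0,0,-0.21]},{"travel":[-0.002,-0.055,0.005],"dr":[0,0,-0.21]},{"travel":[-0.003,-0.052,0],"dr":[0,0,-0.21]},{"travel":[-0.003,-0.052,0],"dr":[0,0,-0.21]},{"travel":[0,0,0],"dr":[0,0,0]},{"travel":[0,0,0],"dr":[0,0,0]},{"travel":[0,0,0],"dr":[0,0,0]}]' -0.3
python3 -c "
from h import *
where(); knob(150,.083)"
```

```text
time_s: 29.25
eef_pos: [0.5558, 0.2483, 0.0852]
eef_rot: [0.006, 0.315, 0.949, 0.004]
wrist_force: [-0.4, 0.4, -0.1]
opening: 0.349
phi 140.2 r 0.0676 z 0.0852 toolx 143.3 [-0.4  0.4 -0.1]
dr [ 0.0218  0.0167 -0.2231] rows 1 [ 0.022  0.017 -0.223] | travel [ 0.0228 -0.0771  0.0146] rows 1 [ 0.023 -0.077  0.015]
```

```bash
python3 -m handwheel '[{"travel":[0.014,-0.06,0.01],"dr":[0.022,0.017,-0.17]},{"travel":[0.003,-0.058,0],"dr":[0,0,-0.19]},{"travel":[-0.003,-0.055,0],"dr":[0,0,-0.19]},{"travel":[0,0,0],"dr":[0,0,0]},{"travel":[0,0,0],"dr":[0,0,0]},{"travel":[0,0,0],"dr":[0,0,0]}]' -0.3
python3 -c "
from h import *
where(); knob(169,.083)"
```

```text
time_s: 29.75
eef_pos: [0.5438, 0.2294, 0.0845]
eef_rot: [0.002, 0.181, 0.984, 0.001]
wrist_force: [0.7, -0.2, 0.1]
opening: 0.354
phi 159.1 r 0.0684 z 0.0845 toolx 159.2 [ 0.7 -0.2  0.1]
dr [ 0.0055  0.0055 -0.3268] rows 2 [ 0.003  0.003 -0.163] | travel [ 0.0177 -0.0787  0.0099] rows 1 [ 0.018 -0.079  0.01 ]
```

```bash
python3 -m handwheel '[{"travel":[0.01,-0.05,0],"dr":[0,0,-0.16]},{"travel":[0.003,-0.045,0],"dr":[0,0,-0.16]},{"travel":[0,0,0],"dr":[0,0,0]},{"travel":[0,0,0],"dr":[0,0,0]}]' -0.3
python3 -c "
from h import *
where()"
python3 -m handwheel '[{"travel":[0,-0.02,0],"dr":[0,0,0]},{"travel":[0,-0.02,0],"dr":[0,0,0]}]' -0.3
python3 -c "
from h import *
where()"
```

```text
time_s: 30.08
eef_pos: [0.5394, 0.2183, 0.085]
eef_rot: [0.003, 0.102, 0.995, 0.002]
wrist_force: [-0.1, 0.4, -0.5]
opening: 0.348
phi 169.0 r 0.0696 z 0.085 toolx 168.3 [-0.1  0.4 -0.5]
time_s: 30.25
eef_pos: [0.5386, 0.2134, 0.0851]
eef_rot: [0.003, 0.104, 0.995, 0.002]
wrist_force: [-0.5, 0.6, 0.0]
opening: 0.349
phi 173.0 r 0.0696 z 0.0851 toolx 168.0 [-0.5  0.6  0. ]
```

Now small tangential steps until the stop pushes back.

```bash
for i in 1 2; do python3 -m handwheel '[{"travel":[0,-0.015,0],"dr":[0,0,0]}]' -0.3 | grep -E "pos|force"; done
python3 - <<'E'
from h import *
where(); s=viewer.camera("side"); cd=viewer.get_calibration("side")
print(blobs(s,(105,120,40),(125,255,255),(185,110,248,185),10)[0][2])
E
```

```text
eef_pos: [0.5383, 0.212, 0.0852]
wrist_force: [1.3, 11.3, -2.3]
eef_pos: [0.5383, 0.212, 0.0852]
wrist_force: [4.0, 15.8, -6.2]
phi 174.3 r 0.0698 z 0.0852 toolx 167.8 [ 4.  15.8 -6.2]
((224.40000915527344, 152.20001220703125), (4.427187919616699, 14.546475410461426), 71.56504821777344)
```

The stop is reached: 15.8 N reaction, no further movement, and knob direction 174.3° minus 4.9° cage slack = 169.4° against 169.2° expected. I'll back off to the cage middle, open and rise.

```bash
python3 -m handwheel '[{"travel":[0,0.035,0],"dr":[0,0,0]},{"travel":[0,0,0],"dr":[0,0,0]},{"travel":[0,0,0],"dr":[0,0,0]}]' -0.3
python3 -m handwheel '[{"travel":[0,0,0],"dr":[0,0,0]},{"travel":[0,0,0],"dr":[0,0,0]},{"travel":[0,0,0],"dr":[0,0,0]}]' 0.3
python3 -m handwheel '[{"travel":[0,0,-0.1],"dr":[0,0,0]},{"travel":[0,0,-0.2],"dr":[0,0,0]},{"travel":[0,0,-0.2],"dr":[0,0,0]},{"travel":[0,0,-0.2],"dr":[0,0,0]},{"travel":[0,0,-0.2],"dr":[0,0,0]},{"travel":[0,0,0],"dr":[0,0,0]},{"travel":[0,0,0],"dr":[0,0,0]},{"travel":[0,0,0],"dr":[0,0,0]}]' 0.3
python3 - <<'E'
from h import *
where(); s=viewer.camera("side"); a=viewer.camera("wrist"); c=viewer.get_calibration("wrist"); cd=viewer.get_calibration("side"); np.save("pics/end.npy",a)
for bl in blobs(a,(105,120,40),(125,255,255),None,100): print("armw",int(bl[0]),cv2.boxPoints(bl[2]).round(1).tolist())
for bl in blobs(a,(0,0,120),(180,60,255),(180,80,400,420),200): print("plate",int(bl[0]),np.round(bl[1],1),cv2.approxPolyDP(cv2.convexHull(bl[3]),5,True)[:,0].tolist())
def b(p,z):return onz(c,p,z)[:2].round(4)
for n,p in (("seatA",[.5095-.0536,.2235+.0115,.06]),("pivot",[*PV,.071]),("tip",[*(PV+.096*np.array([np.cos(np.radians(169.2)),np.sin(np.radians(169.2))])),.071]),("knobtop",[*(PV+.07*np.array([np.cos(np.radians(169.2)),np.sin(np.radians(169.2))])),.113])): print(n,proj(c,p).round(1),proj(cd,p).round(1))
for bl in blobs(s,(105,120,40),(125,255,255),(165,110,248,200),8): print("arms",int(bl[0]),cv2.boxPoints(bl[2]).round(1).tolist())
for bl in blobs(s,(0,0,0),(180,150,70),(185,120,235,180),8): print("knobs",int(bl[0]),np.round(bl[1],1),cv2.boundingRect(bl[3]))
E
```

```text
time_s: 30.72
eef_pos: [0.5395, 0.218, 0.0852]
eef_rot: [0.004, 0.108, 0.994, 0.006]
wrist_force: [0.4, -0.2, 0.1]
opening: 0.355
time_s: 30.97
eef_pos: [0.5395, 0.2172, 0.0852]
eef_rot: [0.004, 0.108, 0.994, 0.005]
wrist_force: [-0.8, 0.6, -0.7]
opening: 0.647
time_s: 31.63
eef_pos: [0.5368, 0.2133, 0.2244]
eef_rot: [0.002, 0.11, 0.994, 0.004]
wrist_force: [-0.2, -0.6, 0.1]
opening: 0.65
phi 173.3 r 0.0713 z 0.2244 toolx 167.4 [-0.2 -0.6  0.1]
armw 3031 [[265.5, 301.29998779296875], [310.5, 298.0], [315.8999938964844, 370.70001220703125], [270.8999938964844, 374.0]]
armw 2131 [[517.0, 290.0], [559.0, 290.0], [559.0, 391.0], [517.0, 391.0]]
armw 194 [[279.29998779296875, 230.89999389648438], [294.70001220703125, 229.8000030517578], [296.3999938964844, 253.89999389648438], [281.0, 255.0]]
plate 5109 [283.3 153.8] [[310, 103], [309, 217], [259, 219], [256, 105]]
plate 436 [288.9 266.2] [[298, 256], [299, 273], [282, 276], [279, 257]]
seatA [284.8 103.8] [182.3 168.7]
pivot [288.5 267.6] [235. 149.]
tip [285.8 171.6] [202.5 159.3]
knobtop [287.8 212.3] [209.8 144.2]
arms 89 [[202.39999389648438, 157.1999969482422], [230.60000610351562, 147.8000030517578], [232.0, 152.0], [203.8000030517578, 161.39999389648438]]
knobs 40 [210.1 150.4] (208, 144, 6, 13)
```

Run:
```python
from h import *
c=viewer.get_calibration("wrist"); r=np.radians(-12.4); u=np.array([np.cos(r),np.sin(r)]); v=np.array([-u[1],u[0]]); o=np.array([.5092,.2214])
P=np.array([onz(c,p,.06)[:2] for p in ((256,104),(310.5,103),(259,218.5),(309.5,217.5))])
print(((P.mean(0)-o)@np.c_[u,v]*1e3).round(1)); ax=P[2]+P[3]-P[0]-P[1]; print(np.degrees(np.arctan2(ax[1],ax[0])),np.linalg.norm(ax)/2)
s=viewer.camera("scene"); cs=viewer.get_calibration("scene")
for b in blobs(s,(0,0,225),(180,40,255),(180,170,320,250),200): print("rack plate",int(b[0]),np.round(b[1],1))
print(ctrl.get_obs()["time_s"],ctrl.hand_in())
```

```text
[-1.9  0.8]
-12.027795012435472 0.10676393513399954
rack plate 663 [214.3 207.6]
the job is handed in; nothing more can be done
31.7833 None
```

The job is handed in at 31.8 s, and as far as my last checks could tell it is done as asked. The hand-in reports no verdict.

**What I did**
- The yellow 20 mm block stood in the outline, so two plates were needed to reach the 60 mm mark.
- I took the nearest and the middle plate from the rack and set each down onto the stack by feel. Contact forces were 19 N for the first and about 5 N for the second.
- I then swung the gauge arm round with the jaws loosely around its knob, until it stopped at 15.8 N, and lifted the gripper clear.

**Last checks**
- **Gauge arm:** in the side view the arm tip is at (203,159) and the knob top at about (210,144). Both match the positions expected with the arm against its stop.
- **Rack:** the third plate is still in its original place, at (214,208) in the scene view.
- **Stack position:** before the swing, the top plate measured about 1 mm from the block's centre and within 1° of square.
- **Disagreement:** after the swing the same plate measured -1.9 mm along and +0.8 mm across, relative to my estimate of the block centre, and 0.4° off square. That picture was from farther away and read the plate as 107 mm long instead of 110. I take the difference as measuring error, but a shift of 1–2 mm is possible.
- **Not checked by eye:** I had used all 12 pictures before the swing, so the final state is confirmed by colour masks and projected points only. I did not separately re-measure the spare block, jar, cup or tin at the end.

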